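Stack and chock turned blanks on a sled, then slide it to the mat

ROBOT

A 6-joint arm with a two-finger parallel gripper is mounted at the origin on the work surface. World frame = base frame: x ahead of the robot, y to its left, z up, the work surface at z = 0. Lengths are in mm, angles in rad, forces in N, time in s.
With the tool pointing down it reaches from about 350 to 775 mm from the base axis. Payload 7.3 kg.
Tool frame: the origin (TCP) lies on the centre line of the jaws, within the pads' length; the fingertips stand 17 mm ahead of it and the grasp point (between the pads) lies 2 mm behind it; z points along the fingers, y is the line along which they close (so a half turn about z gives the same grasp; the last joint's range is limited). The gripper opens to 92 mm and grips with 3 to 60 N. Pads are 19 mm wide; open, the fingers measure 130 mm over their backs; the gripper's body (75 mm by 190 mm) begins 47 mm behind the grasp point.
Start: joints at [-1.495, 0.342, 1.524, -0, 1.275, -0.146], TCP at [115.514, -512.152, 243.741] pointing down, gripper open.
Joint ranges: [-2.53, 2.53], [-0.77, 2.02], [0.04, 2.7], [-1, 4.14], [0.28, 2.66], [-3.11, 3.11]. Speed limits (rad/s): [2.57, 2.57, 3.14, 3.14, 3.14, 3.14].

INTERFACE

Orientations are given as [roll, pitch, yaw] about the fixed x, y, z axes, in that order (R = Rz(yaw) Ry(pitch) Rx(roll)).
In Python, from plant import bot gives the robot as it stands. The module is installed in compiled form; this text tells all that it offers.
- The arm moves only by the shell command python3 -m pendant 'ROWS'. ROWS is JSON, a list of rows, each a list of 3 entries, a list of its own where there are three numbers: the shift along the world's x, y, z as a fraction of full scale, then the turn, a rotation vector about the world's x, y, z as a fraction of full scale, then the opening, from -1 (shut) to 1 (fully open), so that 0 is half open. In form: [[[tx, ty, tz], [rx, ry, rz], claw], ...]. A call has exactly 10 rows; each row shifts and turns the commanded pose from where the row before left it; what a row does not reach is not made up. Full scale, the value 1, is 30 mm for a shift and 0.12 rad for a turn. A row lasts 1/12 s, in which the tool goes at most 41.7 mm and 7.16 degrees, less where a joint would pass 70% of its speed; a pose out of reach is approached as far as the arm can. A call with a number of a shift or a turn outside -1 to 1 is refused whole. A call with a gripper value outside its range is refused whole. The fingers move at their own pace and stop on an object; the grip force is fixed at half the most. Time passes only in rows, so rows that do not move let the fingers close, or fill a call up. It gives the time, the measured TCP pose, the force, the opening and the grip force at its end, in the units of the state.
- bot.get_obs(): the state, without advancing time (a new reading comes with each control period).
- bot.capture(name): name is "side" or "top" or "wrist"; returns the picture (400x640x3 uint8, blue, green, red); there is no depth.
- bot.camera_params(name): a dict with "fovy" (degrees; the focal length in pixels is half the picture's height over the tangent of half this angle, whatever the lens; pixels are square), "cx", "cy" (the principal point, pixels), "distortion" ([k1, k2, p1, p2, k3] as OpenCV has them; the pictures are not rectified), "camera_from_world" (4x4, takes a point from world to camera coordinates). Camera axes: x right, y down, z forward; pixel columns grow to the right and rows downward; lengths in mm; the calibration is good to about 2 mm. A picture is of the moment at which its call begins: read the wrist's pose just before it. camera_params takes no time and is no camera call; for the wrist camera it gives the pose at the moment of the call.
- bot.close_job(): hands the job in; it is judged then, once.
The state is a dict: "time": time; "joint_positions": joint angles; "dq": joint speeds; "tau": joint torques, N m; "tool_pos": TCP position; "tcp_rot": TCP orientation; "contact_force": force on the tool from outside, world axes, zero at the start; "moment": the same for the moment, N m; "grip_width": finger opening in mm; "finger_force": force on a finger pad.
Only numpy, scipy, OpenCV 4.12 (cv2) and the standard library are available. Lean on these libraries where they do the work, as an engineer would, in place of code of your own. Each camera call takes 0.05 s, during which the arm holds its last target. There are 200 camera calls.

TASK

Load the turned bars from the stock rack onto the sled so that they cannot roll: lay the two thick bars in its V-cradles, centred lengthwise, and set the tier frame squarely over them; then lay every thin bar there is, centred, in the Vs on top of the frame and stand the chock comb across the middle of the frame, its feet on the side strips. Finally slide the loaded sled by its post, without lifting it off the bench, until it lies centred and square on the mat with its load undisturbed. Leave the mallet, wax tin and chisel alone.

Things in the scene. Friction and masses are not known exactly. Their poses are not given: they have to be found in the camera images.
- sled_mid (a point): The sled: a plywood base board 210 x 150 x 12 mm lying loose on the bench (about 0.4 kg empty), to be slid, not lifted. This point: middle of the base board, 6 mm above the bench; x along the sled's length away from its grip post, y across, z up.
- sled_bed (a point): Middle of the sled's load bed, on the top face of the base board, 30 mm in +x of sled_mid, same axes. Two bearers, 18 mm wide, 42 mm either side in x, each carry upright V-cradles (slanted boards, 45 deg, 17 mm deep) at y = -52 and +52 mm, inner corner 12 mm above this point. A thick bar seated there lies along x, its centre 34.6 mm above this point.
- sled_post (a point): Grip point on the sled's upright square timber post (22 x 22 mm, sides along the sled's x and y), 88 mm in -x of sled_mid, 118 mm in -x of sled_bed; the post's top is 95 mm and this point 78 mm above the bench. Pinch it from above to drag the sled.
- mat_centre (a point): Middle of the dark rubber mat, 270 x 200 mm, let in flush with the bench top (no step at its edge); long side along its x. When the job is done the sled's long side lies along the mat's long side, either way round.
- tier_grip (a point): Tier frame, 102 x 176 x 55 mm, 0.14 kg, loose, stands on the bench: two cross rails (along y, at x = -42 and +42 mm) joined by a middle spine along x (20 mm wide, 18 high) and two side strips. This point: middle of the spine, 24 mm above the frame's underside, 8 below the spine's top. Downward Vs at y = -52 and +52 mm sit over the thick bars; then this point is 64.2 mm above sled_bed.
- tier_bed (a point): Top of the tier frame, 14 mm above tier_grip, same axes: level of the inner corners of its three upward Vs on each rail (y = -52, 0, +52 mm; 45 deg, 17 mm deep) for thin bars, which lie along x with their centre 15.6 mm above this point. The flat side strips (102 x 16 mm, y = -80 and +80 mm) have their top 14 mm below this point.
- comb_grip (a point): Chock comb, 50 x 176 x 82 mm, 0.1 kg, loose, standing on two feet (50 x 16 mm, y = -80 and +80 mm): a beam along y, two teeth (18 mm wide, y = -26 and +26 mm, ends 46 mm below this point) and a raised grip block (24 mm in x, 50 in y, top 14 mm above this point). This point: mid grip block, 68 mm above the feet's underside. In place, it is 68 mm above tier_grip, axes parallel.
- rack: Stock rack, fixed, 280 mm long: two timber bearers (along its y, 42 mm either side of the origin in x) with five V-cradles each, 57 mm apart, inner corner 18 mm above the bench; holds the bars at the start. Origin: on the bench, at its middle. Bars in it lie along its x, thick ones with their centre 40.6 mm, thin ones 33.6 mm above the bench.
- mallet: Bystander: carver's turned wooden mallet standing on its head, 84 mm wide, 210 mm high. Origin: centre of its underside.
- waxtin: Bystander: round metal wax tin, 70 mm wide, 50 mm high. Origin: centre of its underside.
- chisel: Bystander: chisel lying on the bench, 265 mm long; x towards the blade. Origin: at the middle of its length, on the bench.
- thick1_center (a point): Thick turned timber bar, 32 mm across, 150 mm long, about 0.08 kg. This point: its centre; x is the bar's axis (the other axes turn as it rolls). Starts lying in some V of the stock rack, its middle at the rack's middle.
- thick2_center (a point): Thick turned timber bar, 32 mm across, 150 mm long, about 0.08 kg. This point: its centre; x is the bar's axis (the other axes turn as it rolls). Starts lying in some V of the stock rack, its middle at the rack's middle.
- thin1_center (a point): Thin turned timber bar, 22 mm across, 150 mm long, about 0.035 kg; one to three of the thin bars are present. This point: its centre; x is the bar's axis (the other axes turn as it rolls). Starts lying in some V of the stock rack, its middle at the rack's middle.
- thin2_center (a point): Thin turned timber bar, 22 mm across, 150 mm long, about 0.035 kg; one to three of the thin bars are present. This point: its centre; x is the bar's axis (the other axes turn as it rolls). Starts lying in some V of the stock rack, its middle at the rack's middle.
- thin3_center (a point): Thin turned timber bar, 22 mm across, 150 mm long, about 0.035 kg; one to three of the thin bars are present. This point: its centre; x is the bar's axis (the other axes turn as it rolls). Starts lying in some V of the stock rack, its middle at the rack's middle.
Mind the look-alikes: they are no part of the job. What is shaped like the part that bears thin3_center but black, red or yellow is not meant.

How it is judged (in metres and radians):
On the way, in this order (a step that is already met when the one before it is completed fails the run):
1. both thick bars lie in the two Vs of the sled, released (x of thick1_center in the frame of sled_bed between -0.02 and 0.02 m and z of thick1_center in the frame of sled_bed between 0.0306 and 0.0386 m and angle between the x axis of each of thick1_center, thick2_center and the x axis of sled_bed, either way round below 0.1 rad and (y of thick1_center in the frame of sled_bed between -0.058 and -0.046 m or y of thick1_center in the frame of sled_bed between 0.046 and 0.058 m) and x of thick2_center in the frame of sled_bed between -0.02 and 0.02 m and z of thick2_center in the frame of sled_bed between 0.0306 and 0.0386 m and (y of thick2_center in the frame of sled_bed between -0.058 and -0.046 m or y of thick2_center in the frame of sled_bed between 0.046 and 0.058 m) and contact force between the fingers and thick1 below 0.1 N and contact force between the fingers and thick2 below 0.1 N), for 0.2 s.
2. the tier frame is seated squarely over the thick bars, released (x of thick1_center in the frame of sled_bed between -0.02 and 0.02 m and z of thick1_center in the frame of sled_bed between 0.0306 and 0.0386 m and angle between the x axis of each of thick1_center, thick2_center, tier_grip and the x axis of sled_bed, either way round below 0.1 rad and (y of thick1_center in the frame of sled_bed between -0.058 and -0.046 m or y of thick1_center in the frame of sled_bed between 0.046 and 0.058 m) and x of thick2_center in the frame of sled_bed between -0.02 and 0.02 m and z of thick2_center in the frame of sled_bed between 0.0306 and 0.0386 m and (y of thick2_center in the frame of sled_bed between -0.058 and -0.046 m or y of thick2_center in the frame of sled_bed between 0.046 and 0.058 m) and x of tier_grip in the frame of sled_bed between -0.015 and 0.015 m and y of tier_grip in the frame of sled_bed between -0.008 and 0.008 m and z of tier_grip in the frame of sled_bed between 0.0602 and 0.0682 m and angle between tier_grip's own z axis and vertical below 0.07 rad and contact force between the fingers and tier below 0.1 N), for 0.2 s.
3. every thin bar lies in a V of the tier frame, released (x of tier_grip in the frame of sled_bed between -0.015 and 0.015 m and y of tier_grip in the frame of sled_bed between -0.008 and 0.008 m and z of tier_grip in the frame of sled_bed between 0.0602 and 0.0682 m and angle between the x axis of tier_grip and the x axis of sled_bed, either way round below 0.1 rad and angle between tier_grip's own z axis and vertical below 0.07 rad and x of thin1_center in the frame of tier_grip between -0.02 and 0.02 m and z of thin1_center in the frame of tier_grip between 0.0256 and 0.0336 m and angle between the x axis of each of thin1_center, thin2_center, thin3_center and the x axis of tier_grip, either way round below 0.1 rad and (y of thin1_center in the frame of tier_grip between -0.058 and -0.046 m or y of thin1_center in the frame of tier_grip between -0.006 and 0.006 m or y of thin1_center in the frame of tier_grip between 0.046 and 0.058 m) and x of thin2_center in the frame of tier_grip between -0.02 and 0.02 m and z of thin2_center in the frame of tier_grip between 0.0256 and 0.0336 m and (y of thin2_center in the frame of tier_grip between -0.058 and -0.046 m or y of thin2_center in the frame of tier_grip between -0.006 and 0.006 m or y of thin2_center in the frame of tier_grip between 0.046 and 0.058 m) and x of thin3_center in the frame of tier_grip between -0.02 and 0.02 m and z of thin3_center in the frame of tier_grip between 0.0256 and 0.0336 m and (y of thin3_center in the frame of tier_grip between -0.058 and -0.046 m or y of thin3_center in the frame of tier_grip between -0.006 and 0.006 m or y of thin3_center in the frame of tier_grip between 0.046 and 0.058 m) and contact force between the fingers and thin1 below 0.1 N and contact force between the fingers and thin2 below 0.1 N and contact force between the fingers and thin3 below 0.1 N), for 0.2 s.
4. the chock comb stands across the middle of the tier frame over the thin bars, released (x of tier_grip in the frame of sled_bed between -0.015 and 0.015 m and y of tier_grip in the frame of sled_bed between -0.008 and 0.008 m and z of tier_grip in the frame of sled_bed between 0.0602 and 0.0682 m and angle between the x axis of tier_grip and the x axis of sled_bed, either way round below 0.1 rad and angle between each of tier_grip, comb_grip's own z axis and vertical below 0.07 rad and x of thin1_center in the frame of tier_grip between -0.02 and 0.02 m and z of thin1_center in the frame of tier_grip between 0.0256 and 0.0336 m and angle between the x axis of each of thin1_center, thin2_center, thin3_center, comb_grip and the x axis of tier_grip, either way round below 0.1 rad and (y of thin1_center in the frame of tier_grip between -0.058 and -0.046 m or y of thin1_center in the frame of tier_grip between -0.006 and 0.006 m or y of thin1_center in the frame of tier_grip between 0.046 and 0.058 m) and x of thin2_center in the frame of tier_grip between -0.02 and 0.02 m and z of thin2_center in the frame of tier_grip between 0.0256 and 0.0336 m and (y of thin2_center in the frame of tier_grip between -0.058 and -0.046 m or y of thin2_center in the frame of tier_grip between -0.006 and 0.006 m or y of thin2_center in the frame of tier_grip between 0.046 and 0.058 m) and x of thin3_center in the frame of tier_grip between -0.02 and 0.02 m and z of thin3_center in the frame of tier_grip between 0.0256 and 0.0336 m and (y of thin3_center in the frame of tier_grip between -0.058 and -0.046 m or y of thin3_center in the frame of tier_grip between -0.006 and 0.006 m or y of thin3_center in the frame of tier_grip between 0.046 and 0.058 m) and x of comb_grip in the frame of tier_grip between -0.015 and 0.015 m and y of comb_grip in the frame of tier_grip between -0.007 and 0.007 m and z of comb_grip in the frame of tier_grip between 0.064 and 0.072 m and contact force between the fingers and comb below 0.1 N), for 0.2 s.
At the end, for the whole second after the job is handed in: At rest: sled on the bench, within 20 mm and 0.12 rad of the mat's middle; bars in their Vs (20 mm lengthwise, 6 mm sideways, 4 mm in height, 0.1 rad), tier frame on the thick bars and comb on the frame (15 mm in x, 8 and 7 mm in y, 4 mm in height, 0.1 rad) (x of thick1_center in the frame of sled_bed between -0.02 and 0.02 m and z of thick1_center in the frame of sled_bed between 0.0306 and 0.0386 m and angle between the x axis of each of thick1_center, thick2_center, tier_grip and the x axis of sled_bed, either way round below 0.1 rad and (y of thick1_center in the frame of sled_bed between -0.058 and -0.046 m or y of thick1_center in the frame of sled_bed between 0.046 and 0.058 m) and x of thick2_center in the frame of sled_bed between -0.02 and 0.02 m and z of thick2_center in the frame of sled_bed between 0.0306 and 0.0386 m and (y of thick2_center in the frame of sled_bed between -0.058 and -0.046 m or y of thick2_center in the frame of sled_bed between 0.046 and 0.058 m) and x of tier_grip in the frame of sled_bed between -0.015 and 0.015 m and y of tier_grip in the frame of sled_bed between -0.008 and 0.008 m and z of tier_grip in the frame of sled_bed between 0.0602 and 0.0682 m and angle between each of tier_grip, comb_grip's own z axis and vertical below 0.07 rad and x of thin1_center in the frame of tier_grip between -0.02 and 0.02 m and z of thin1_center in the frame of tier_grip between 0.0256 and 0.0336 m and angle between the x axis of each of thin1_center, thin2_center, thin3_center, comb_grip and the x axis of tier_grip, either way round below 0.1 rad and (y of thin1_center in the frame of tier_grip between -0.058 and -0.046 m or y of thin1_center in the frame of tier_grip between -0.006 and 0.006 m or y of thin1_center in the frame of tier_grip between 0.046 and 0.058 m) and x of thin2_center in the frame of tier_grip between -0.02 and 0.02 m and z of thin2_center in the frame of tier_grip between 0.0256 and 0.0336 m and (y of thin2_center in the frame of tier_grip between -0.058 and -0.046 m or y of thin2_center in the frame of tier_grip between -0.006 and 0.006 m or y of thin2_center in the frame of tier_grip between 0.046 and 0.058 m) and x of thin3_center in the frame of tier_grip between -0.02 and 0.02 m and z of thin3_center in the frame of tier_grip between 0.0256 and 0.0336 m and (y of thin3_center in the frame of tier_grip between -0.058 and -0.046 m or y of thin3_center in the frame of tier_grip between -0.006 and 0.006 m or y of thin3_center in the frame of tier_grip between 0.046 and 0.058 m) and x of comb_grip in the frame of tier_grip between -0.015 and 0.015 m and y of comb_grip in the frame of tier_grip between -0.007 and 0.007 m and z of comb_grip in the frame of tier_grip between 0.064 and 0.072 m and horizontal distance between sled_mid and mat_centre below 0.02 m and angle between the x axis of sled_mid and the x axis of mat_centre, either way round below 0.12 rad and linear speed of each of sled, tier, comb, thick1, thick2, thin1, thin2, thin3 below 0.02 m/s and height (world z) of sled_mid below 0.012 m); the robot touches nothing.
It fails at once if the sled is lifted off the bench (more than 15 mm) (height (world z) of sled_mid above 0.021 m).
It fails at once if the mallet is disturbed (moved more than 30 mm) (distance of mallet from where it was at the start of the episode above 0.03 m).
It fails at once if the waxtin is disturbed (moved more than 30 mm) (distance of waxtin from where it was at the start of the episode above 0.03 m).
It fails at once if the chisel is disturbed (moved more than 30 mm) (distance of chisel from where it was at the start of the episode above 0.03 m).
Of thin1, thin2, thin3 only 1 to 3 are there at a start; the rules pass over those that are not, and their reading is None.
At some moment in a run one of tier, comb may be knocked a few centimetres aside while the robot is not near it.
It also fails if it takes over 210 s, if anything falls off the work surface, if the arm or the gripper's body presses on something with over 40 N, if the wrist force passes 120 N, or if a joint passes its speed limit or range.

## Working session

There is one attempt and no reset: what is moved stays moved. The work goes in short steps, Python scripts to look and compute and a shell command to move; the robot and the scene stay as the last step left them, time stands still between calls to the robot, and variables do not carry over. Pictures are saved under pics/ and viewed, at most 14 in all, crops included, and the job is handed in when it is done.

```bash
mkdir -p pics
cat > h.py <<'E'
from plant import bot
import cv2, numpy as np
def K(name):
    p=bot.camera_params(name); f=200/np.tan(np.radians(p['fovy'])/2)
    return np.array([[f,0,p['cx']],[0,f,p['cy']],[0,0,1.]]),np.array(p['distortion'],float),np.array(p['camera_from_world'],float)
def ray(name,uv,z,cal=None):
    k,d,T=cal if cal else K(name)
    n=cv2.undistortPoints(np.array(uv,float).reshape(-1,1,2),k,d)[:,0]
    R,t=T[:3,:3],T[:3,3]; c=-R.T@t
    D=np.c_[n,np.ones(len(n))]@R
    z=np.broadcast_to(np.array(z,float),len(n))
    return c+D*((z-c[2])/D[:,2])[:,None]
def proj(name,P,cal=None):
    k,d,T=cal if cal else K(name)
    return cv2.projectPoints(np.array(P,float).reshape(-1,1,3),cv2.Rodrigues(T[:3,:3])[0],T[:3,3],k,d)[0][:,0]
def snap(name,fn):
    cal=K(name); im=bot.capture(name); cv2.imwrite('pics/'+fn,im); return im,cal
E
python3 - <<'E'
from h import *
for n in ('top','side'):
    im,c=snap(n,n+'0.png'); print(n,c[0].round(1).tolist(),c[1].tolist(),(-c[2][:3,:3].T@c[2][:3,3]).round(0),c[2][2,:3].round(2))
print(bot.get_obs())
E
```

```text
top [[498.7, 0.0, 309.3], [0.0, 498.7, 205.1], [0.0, 0.0, 1.0]] [-0.12396619848831486, 0.0, 0.0, 0.0, 0.0] [ 348.  -93. 1393.] [ 0.12 -0.01 -0.99]
side [[405.0, 0.0, 321.0], [0.0, 405.0, 192.9], [0.0, 0.0, 1.0]] [-0.01726277528983767, 0.0, 0.0, 0.0, 0.0] [131. 664. 848.] [ 0.34 -0.67 -0.66]
{'time': 0.1, 'joint_positions': array([-1.49497679e+00,  3.42644017e-01,  1.52491200e+00, -5.15573100e-06,
        1.27537930e+00, -1.45997773e-01]), 'dq': array([-0.00165957, -0.00110368, -0.00186129, -0.00219074, -0.00071294,
       -0.00043636]), 'tau': array([ 1.63008372e-03, -4.32004058e+01, -2.44695014e+01,  7.19258236e-02,
        5.26417745e-02, -6.18128183e-05]), 'tool_pos': array([ 115.49756629, -511.79953722,  243.12243732]), 'tcp_rot': array([-3.14026356e+00, -1.90451656e-04,  2.21818686e-01]), 'contact_force': array([ 0.62800556, -0.46224301,  0.67195386]), 'moment': array([ 0.02667422, -0.00472375, -0.0164419 ]), 'finger_force': 0.0, 'grip_width': 91.52157423688841}
```

View pics/top0.png

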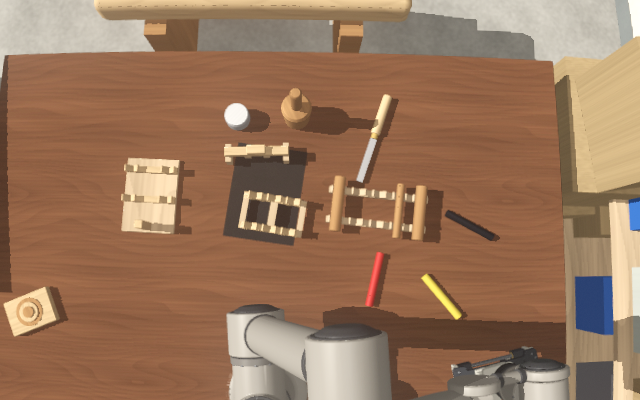

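View pics/side0.png

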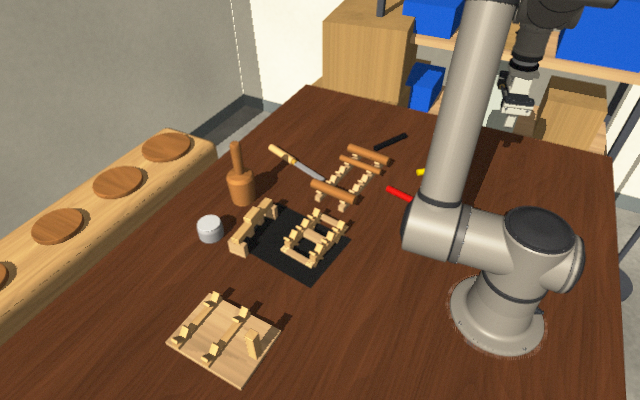

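The top view shows the sled at (152,196), post towards the robot. The comb is at (258,152), and the tier frame at (272,214) stands on the mat. The rack at (378,210) holds wide bars at (338,203) and (420,212) and a narrower bar at (399,210). Black (470,225), red (375,278) and yellow (442,296) are decoys. The mallet, tin and chisel are above.

Run:
```python
from h import *
im=cv2.imread('pics/top0.png')
cv2.imwrite('pics/c1.png',cv2.resize(im[140:250,110:440],None,fx=2.4,fy=2.4,interpolation=cv2.INTER_CUBIC))
hsv=cv2.cvtColor(im,cv2.COLOR_BGR2HSV)
for n,p in dict(bar=(338,203),bar3=(420,212),thin=(399,210),tier=(272,214),bench=(200,270),mat=(262,172),sled=(150,180)).items(): print(n,hsv[p[1],p[0]])
print(ray('top',[(338,203),(420,212)],40.6).round(0).tolist(),ray('top',[(399,210)],33.6).round(0).tolist())
print(ray('top',[(152,196)],12).round(),ray('top',[(272,214)],32).round(),ray('top',[(258,152)],82).round(),ray('top',[(265,197)],0).round())
```

```text
bar [ 16 128 207]
bar3 [ 16 124 222]
thin [ 16 125 212]
tier [ 17  71 244]
bench [ 11 134 156]
mat [12 62 82]
sled [ 18  74 245]
[[517.0, -186.0, 41.0], [495.0, -412.0, 41.0]] [[500.0, -355.0, 34.0]]
[[532. 336.  12.]] [[485.  -6.  32.]] [[646.  32.  82.]] [[536.  17.   0.]]
```

View pics/c1.png

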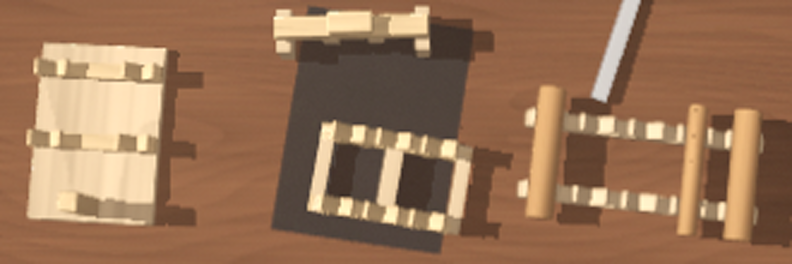

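The close crop shows thick bars in rack slots 1 and 5 and one thin bar in slot 4. Slots 1 and 5 come out 227 mm apart, where 228 is expected. I'll go over the rack and look with the wrist camera.

```bash
python3 -m pendant '[[[1,0.45,0.1],[0,0,-0.267],1],[[1,0.45,0.1],[0,0,-0.267],1],[[1,0.45,0.1],[0,0,-0.267],1],[[1,0.45,0.1],[0,0,-0.267],1],[[1,0.45,0.1],[0,0,-0.267],1],[[1,0.45,0.1],[0,0,-0.267],1],[[1,0.45,0.1],[0,0,-0.267],1],[[1,0.45,0.1],[0,0,-0.267],1],[[1,0.45,0.1],[0,0,-0.267],1],[[1,0.45,0.1],[0,0,-0.267],1]]'
python3 -m pendant '[[[0.8,0.4,0],[0,0,0],0],[[0.5,0.1,0],[0,0,0],0],[[0.3,0,0],[0,0,0],0],[[0,0,0],[0,0,0],0],[[0,0,0],[0,0,0],0],[[0,0,0],[0,0,0],0],[[0,0,0],[0,0,0],0],[[0,0,0],[0,0,0],0],[[0,0,0],[0,0,0],0],[[0,0,0],[0,0,0],0]]'
python3 - <<'E'
from h import *
im,c=snap('wrist','w1.png')
print(c[0].round(1).tolist(),c[1],(-c[2][:3,:3].T@c[2][:3,3]).round(0),c[2][:3,:3].round(2).tolist())
np.savez('w1.npz',*c)
E
```

```text
time: 0.93
tool_pos: [416.8, -376.1, 273.6]
tcp_rot: [-3.141, 0.001, -0.1]
contact_force: [0.2, -0.4, 0.5]
grip_width: 91.6
finger_force: 0.0
time: 1.77
tool_pos: [463.1, -362.5, 273.9]
tcp_rot: [3.141, -0.0, -0.099]
contact_force: [-0.0, 0.5, 1.0]
grip_width: 45.7
finger_force: 0.0
[[304.5, 0.0, 317.0], [0.0, 304.5, 200.8], [0.0, 0.0, 1.0]] [-0.03000947  0.          0.          0.          0.        ] [ 530. -369.  414.] [[-0.1, -1.0, 0.0], [-0.96, 0.1, 0.25], [-0.25, 0.02, -0.97]]
```

View pics/w1.png

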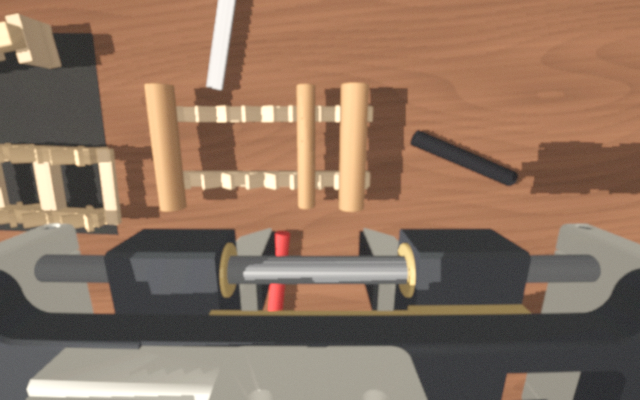

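The wrist view shows the three bars: thick at (166,147) and (353,146), thin at (306,146). I'll measure them by colour mask here.

```bash
cat >> h.py <<'E'
def barmask(im):
    h=cv2.cvtColor(im,cv2.COLOR_BGR2HSV)
    return cv2.inRange(h,(12,98,165),(24,185,255))
def bars(im,cal,name,zs,amin=600):
    m=cv2.morphologyEx(barmask(im),cv2.MORPH_OPEN,np.ones((5,5),np.uint8))
    out=[]
    for c in cv2.findContours(m,cv2.RETR_EXTERNAL,cv2.CHAIN_APPROX_NONE)[0]:
        if cv2.contourArea(c)<amin: continue
        (u,v),(w,h),a=cv2.minAreaRect(c)
        if max(w,h)<3*min(w,h): continue
        b=cv2.boxPoints(((u,v),(w,h),a)); 
        for z in zs:
            P=ray(name,b,z,cal); e=[P[1]-P[0],P[2]-P[1]]; L=[np.linalg.norm(x) for x in e]; d=e[int(np.argmax(L))]; d=d*np.sign(d[0])
            print((round(u),round(v)),'z',z,'c',P.mean(0).round(1),'L',round(max(L)),'W',round(min(L)),'yaw',round(float(np.arctan2(d[1],d[0])),3))
E
python3 - <<'E'
from h import *
z=np.load('w1.npz'); c=(z['arr_0'],z['arr_1'],z['arr_2'])
im=cv2.imread('pics/w1.png'); im[225:]=0
bars(im,c,'wrist',[33.6,40.6])
bars(cv2.imread('pics/top0.png'),None,'top',[33.6,40.6],200)
hs=cv2.cvtColor(im,cv2.COLOR_BGR2HSV)
print([hs[147,u].tolist() for u in (158,166,174,302,306,310,345,353,361)])
E
```

```text
(308, 146) z 33.6 c [ 498.8 -354.7   33.6] L 157 W 11 yaw -0.103
(308, 146) z 40.6 c [ 499.3 -355.    40.6] L 154 W 10 yaw -0.103
(357, 147) z 33.6 c [ 491.  -415.5   33.6] L 162 W 15 yaw -0.122
(357, 147) z 40.6 c [ 491.8 -414.6   40.6] L 159 W 14 yaw -0.122
(163, 146) z 33.6 c [ 516.3 -175.9   33.6] L 163 W 18 yaw -0.114
(163, 146) z 40.6 c [ 516.6 -179.5   40.6] L 160 W 18 yaw -0.114
(418, 212) z 33.6 c [ 495.8 -409.1   33.6] L 153 W 28 yaw -0.111
(418, 212) z 40.6 c [ 495.  -407.5   40.6] L 152 W 28 yaw -0.111
(397, 211) z 33.6 c [ 499.4 -350.3   33.6] L 149 W 19 yaw -0.103
(397, 211) z 40.6 c [ 498.6 -349.    40.6] L 149 W 19 yaw -0.103
(336, 203) z 33.6 c [ 518.9 -180.    33.6] L 155 W 26 yaw -0.106
(336, 203) z 40.6 c [ 518.  -179.5   40.6] L 154 W 26 yaw -0.106
[[17, 98, 255], [15, 116, 204], [13, 118, 151], [19, 86, 255], [15, 105, 241], [14, 120, 179], [19, 88, 255], [16, 100, 255], [14, 113, 191]]
```

Run:
```python
from h import *
z=np.load('w1.npz'); c=(z['arr_0'],z['arr_1'],z['arr_2'])
print(ray('wrist',[(166,147),(306.3,146),(354,146.5)],[40.6,33.6,40.6],c).round(1).tolist())
im=cv2.imread('pics/w1.png').astype(int)
hs=cv2.cvtColor(im.astype(np.uint8),cv2.COLOR_BGR2HSV)
for r,a,b in((147,140,192),(150,290,322),(150,334,374)): print([hs[r,u,2] for u in range(a,b,2)])
o=bot.get_obs(); print(o['tool_pos'],o['time'])
```

```text
[[519.4, -183.4, 40.6], [502.7, -353.7, 33.6], [496.9, -411.5, 40.6]]
[np.uint8(135), np.uint8(132), np.uint8(127), np.uint8(116), np.uint8(115), np.uint8(133), np.uint8(239), np.uint8(255), np.uint8(255), np.uint8(255), np.uint8(251), np.uint8(237), np.uint8(221), np.uint8(204), np.uint8(187), np.uint8(172), np.uint8(158), np.uint8(151), np.uint8(143), np.uint8(136), np.uint8(157), np.uint8(178), np.uint8(180), np.uint8(177), np.uint8(175), np.uint8(176)]
[np.uint8(175), np.uint8(172), np.uint8(173), np.uint8(191), np.uint8(252), np.uint8(255), np.uint8(255), np.uint8(255), np.uint8(241), np.uint8(216), np.uint8(182), np.uint8(151), np.uint8(146), np.uint8(177), np.uint8(181), np.uint8(183)]
[np.uint8(106), np.uint8(109), np.uint8(125), np.uint8(220), np.uint8(255), np.uint8(255), np.uint8(255), np.uint8(255), np.uint8(255), np.uint8(255), np.uint8(250), np.uint8(235), np.uint8(219), np.uint8(201), np.uint8(177), np.uint8(157), np.uint8(149), np.uint8(135), np.uint8(112), np.uint8(115)]
[ 463.19849238 -362.36032356  273.89606461] 1.8167
```

The measured slot spacings are 58 and 171 mm against 57 and 171 expected, so the positions hold. Now I'll grasp the slot-5 bar.

```bash
python3 -m pendant '[[[0.55,-0.82,-0.3],[0,0,0],-0.13],[[0.55,-0.82,-0.3],[0,0,0],-0.13],[[0,0,-0.9],[0,0,0],-0.13],[[0,0,-0.9],[0,0,0],-0.13],[[0,0,-0.9],[0,0,0],-0.13],[[0,0,-0.9],[0,0,0],-0.13],[[0,0,-0.9],[0,0,0],-0.13],[[0,0,-0.9],[0,0,0],-0.13],[[0,0,-0.9],[0,0,0],-0.13],[[0,0,-0.4],[0,0,0],-0.13]]'
python3 -m pendant '[[[0,0,-0.5],[0,0,0],-0.13],[[0,0,-0.1],[0,0,0],-0.13],[[0,0,0],[0,0,0],-0.13],[[0,0,0],[0,0,0],-1],[[0,0,0],[0,0,0],-1],[[0,0,0],[0,0,0],-1],[[0,0,0],[0,0,0],-1],[[0,0,0],[0,0,0],-1],[[0,0,0],[0,0,0],-1],[[0,0,0],[0,0,0],-1]]'
```

```text
time: 2.65
tool_pos: [495.1, -410.0, 51.0]
tcp_rot: [-3.138, 0.004, -0.099]
contact_force: [0.2, 0.4, -0.4]
grip_width: 40.0
finger_force: 0.0
time: 3.48
tool_pos: [497.1, -409.9, 38.2]
tcp_rot: [-3.14, -0.001, -0.098]
contact_force: [1.1, 6.7, 1.7]
grip_width: 30.9
finger_force: 30.0
```

```bash
python3 -m pendant '[[[0,0,0.6],[0,0,0],-1],[[0,0,1],[0,0,0],-1],[[0,0,1],[0,0,0],-1],[[0,0,1],[0,0,0],-1],[[-0.08,0.6,0.6],[0,0,0],-1],[[-0.08,1,0.6],[0,0,0],-1],[[-0.08,1,0.6],[0,0,0],-1],[[-0.08,1,0.6],[0,0,0],-1],[[-0.08,1,0.6],[0,0,0],-1],[[-0.08,1,0.6],[0,0,0],-1]]'
python3 -m pendant '[[[-0.08,1,0],[0,0,0],-1],[[-0.08,1,0],[0,0,0],-1],[[-0.08,1,0],[0,0,0],-1],[[-0.08,1,0],[0,0,0],-1],[[-0.08,1,0],[0,0,0],-1],[[-0.08,1,0],[0,0,0],-1],[[-0.08,1,0],[0,0,0],-1],[[-0.08,1,0],[0,0,0],-1],[[-0.08,1,0],[0,0,0],-1],[[-0.08,1,0],[0,0,0],-1]]'
python3 -m pendant '[[[-0.08,1,0],[0,0,0],-1],[[-0.08,1,0],[0,0,0],-1],[[-0.08,1,0],[0,0,0],-1],[[-0.08,1,0],[0,0,0],-1],[[-0.08,1,0],[0,0,0],-1],[[-0.08,1,0],[0,0,0],-1],[[-0.08,1,0],[0,0,0],-1],[[-0.08,0.6,0],[0,0,0],-1],[[0,0.2,0],[0,0,0],-1],[[0,0,0],[0,0,0],-1]]'
python3 - <<'E'
from h import *
im,c=snap('wrist','w2.png'); np.savez('w2.npz',*c)
E
```

```text
time: 4.32
tool_pos: [481.9, -242.0, 255.2]
tcp_rot: [3.14, -0.002, -0.099]
contact_force: [0.9, -0.3, -1.2]
grip_width: 31.5
finger_force: 30.0
time: 5.15
tool_pos: [457.9, 58.1, 254.3]
tcp_rot: [-3.142, -0.003, -0.099]
contact_force: [0.6, 0.3, -1.0]
grip_width: 31.3
finger_force: 30.0
time: 5.98
tool_pos: [438.7, 291.8, 253.7]
tcp_rot: [-3.141, -0.002, -0.096]
contact_force: [0.1, -0.2, -1.9]
grip_width: 31.1
finger_force: 30.0
```

View pics/w2.png

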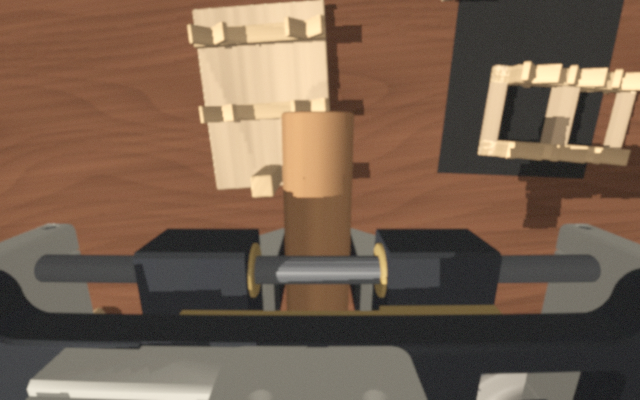

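The wrist view shows sled board corners near-left (217,189), far-left (193,11) and far-right (324,2). The held bar hides the near-right corner.

```bash
cat >> h.py <<'E'
def load(n):
    z=np.load(n); return z['arr_0'],z['arr_1'],z['arr_2']
E
python3 - <<'E'
from h import *
c=load('w2.npz')
P=ray('wrist',[(217,188.5),(193,10.5),(324.5,2)],12,c); print(P.round(1).tolist())
print(np.linalg.norm(P[1]-P[0]),np.linalg.norm(P[2]-P[1]),[np.arctan2(*(P[1]-P[0])[1::-1]),np.arctan2(*(P[1]-P[2])[1::-1])-np.pi/2], (P[0]+P[2])/2)
im=cv2.imread('pics/w2.png'); cv2.imwrite('pics/c2.png',cv2.resize(im[0:200,170:350],None,fx=3,fy=3,interpolation=cv2.INTER_CUBIC))
# top view: light wood mask of the sled
t=cv2.imread('pics/top0.png'); cv2.imwrite('pics/c2t.png',cv2.resize(t[145:245,110:195],None,fx=5,fy=5,interpolation=cv2.INTER_CUBIC))
h=cv2.cvtColor(t,cv2.COLOR_BGR2HSV); m=cv2.inRange(h,(10,20,185),(30,110,255)); m[:,:100]=0;m[:,200:]=0;m[:150]=0;m[250:]=0
m=cv2.morphologyEx(m,cv2.MORPH_OPEN,np.ones((15,15)))
b=cv2.boxPoints(cv2.minAreaRect(cv2.findNonZero(m))); Q=ray('top',b,12); print(b.tolist(),Q.round(1).tolist(),Q.mean(0))
v=np.vstack([c for c in [c]][0:0]) if 0 else None
E
python3 - <<'E'
import cv2,numpy as np
a=cv2.imread('pics/c2.png');b=cv2.imread('pics/c2t.png')
o=np.zeros((600,980,3),np.uint8);o[:,:540]=a;o[:500,550:975]=b;cv2.imwrite('pics/c3.png',cv2.resize(o,(800,490)))
E
```

```text
[[436.1, 421.0, 12.0], [642.5, 413.0, 12.0], [635.9, 264.1, 12.0]]
206.5395492471573 149.0230690518959 [np.float64(-0.03862890557416944), np.float64(-0.044520719573281964)] [535.98274892 342.53316272  12.        ]
[[121.0661392211914, 229.94163513183594], [124.7237319946289, 171.4202117919922], [176.89495849609375, 174.68092346191406], [173.23736572265625, 233.2023468017578]] [[435.1, 420.3, 12.0], [602.1, 419.5, 12.0], [594.2, 267.4, 12.0], [428.7, 270.4, 12.0]] [515.03450384 344.39026675  12.        ]
```

View pics/c3.png

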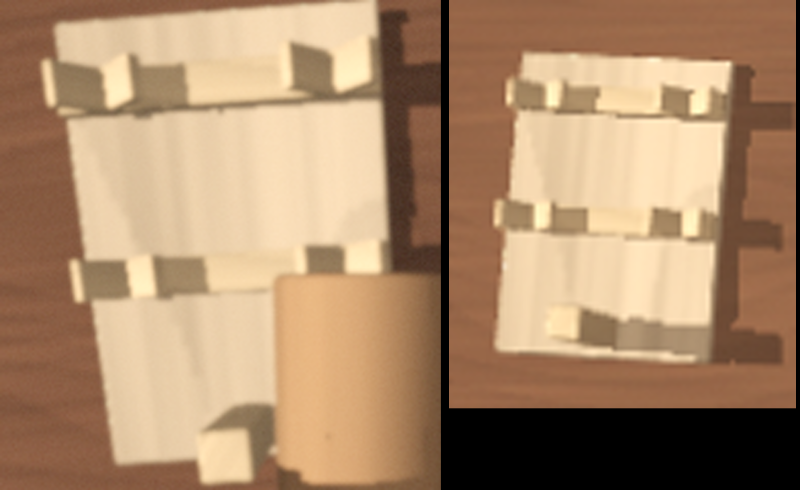

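Run:
```python
from h import *
b=[(128.4,158.0),(179.1,160.4),(174.5,233.1),(121.3,230.5)]
Q=ray('top',b,12); print(Q.round(1).tolist(),Q.mean(0).round(1)); a=lambda p,q:np.arctan2(*(p-q)[1::-1])
print('yaw',a(Q[0],Q[3]),a(Q[1],Q[2]),a(Q[0],Q[1])-np.pi/2,a(Q[3],Q[2])-np.pi/2,'L',np.linalg.norm(Q[0]-Q[3]),np.linalg.norm(Q[0]-Q[1]))
im=cv2.imread('pics/w2.png'); c=load('w2.npz')
for yaw,x0,y0 in((-0.042,536.5,342.5),):
    R=np.array([[np.cos(yaw),-np.sin(yaw)],[np.sin(yaw),np.cos(yaw)]])
    big=cv2.resize(im[0:200,170:350],None,fx=3,fy=3,interpolation=cv2.INTER_CUBIC)
    pts=[(-105,75,12),(105,75,12),(105,-75,12),(-88,0,95)]+[(30+sx*42+e*9,y,24) for sx in(-1,1) for y in(52,-52) for e in (-1,1)]
    P=[(*(R@p[:2]+(x0,y0)),p[2]) for p in pts]
    for u in proj('wrist',P,c): cv2.circle(big,tuple(int(round(k)) for k in ((u[0]-170)*3+1,u[1]*3+1)),3,(0,0,255),-1)
cv2.imwrite('pics/c4.png',big)
```

```text
[[641.2, 411.2, 12.0], [635.4, 263.1, 12.0], [429.0, 266.8, 12.0], [433.5, 419.6, 12.0]] [534.8 340.2  12. ]
yaw -0.040413258491705094 -0.01775810671197685 -0.03907128392463055 -0.029425608670078818 L 207.88420241172457 148.14365256679415
```

View pics/c4.png

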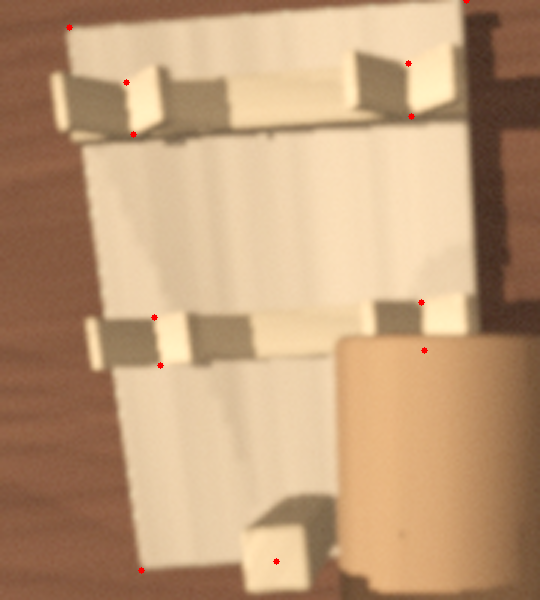

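The predicted board corners, V notches and post all land on the image. That puts sled_mid at (536.5, 342.5), yaw -0.042, with V targets at (564.3, 289.3) and (568.7, 393.2). I'm lowering into the right V.

```bash
python3 -m pendant '[[[0.84,-0.02,-0.6],[0,0,0.093],-1],[[0.84,-0.02,-0.6],[0,0,0.093],-1],[[0.84,-0.02,-0.6],[0,0,0.093],-1],[[0.84,-0.02,-0.6],[0,0,0.093],-1],[[0.84,-0.02,-0.6],[0,0,0.093],-1],[[0,0,-0.95],[0,0,0],-1],[[0,0,-0.95],[0,0,0],-1],[[0,0,-0.95],[0,0,0],-1],[[0,0,-0.5],[0,0,0],-1],[[0,0,0],[0,0,0],-1]]'
```

```text
time: 6.87
tool_pos: [563.2, 284.9, 58.6]
tcp_rot: [3.138, 0.007, -0.045]
contact_force: [-0.7, -1.0, -1.4]
grip_width: 31.5
finger_force: 30.0
```

```bash
python3 -m pendant '[[[0.03,0.13,0],[0,0,0.02],-1],[[0,0,-0.15],[0,0,0],-1],[[0,0,-0.15],[0,0,0],-1],[[0,0,-0.1],[0,0,0],-1],[[0,0,0],[0,0,0],-1],[[0,0,0],[0,0,0],-1],[[0,0,0],[0,0,0],-1],[[0,0,0],[0,0,0],-1],[[0,0,0],[0,0,0],-1],[[0,0,0],[0,0,0],-1]]'
```

```text
time: 7.7
tool_pos: [565.9, 291.6, 50.4]
tcp_rot: [3.142, -0.0, -0.04]
contact_force: [-0.3, -0.3, -0.9]
grip_width: 30.7
finger_force: 30.0
```

```bash
python3 -m pendant '[[[-0.04,-0.07,-0.1],[0,0,0],-1],[[0,0,-0.05],[0,0,0],-1],[[0,0,0],[0,0,0],-1],[[0,0,0],[0,0,0],-1],[[0,0,0],[0,0,0],-1],[[0,0,0],[0,0,0],-1],[[0,0,0],[0,0,0],-1],[[0,0,0],[0,0,0],-1],[[0,0,0],[0,0,0],-1],[[0,0,0],[0,0,0],-1]]'
```

```text
time: 8.53
tool_pos: [564.6, 289.5, 45.7]
tcp_rot: [3.141, 0.0, -0.04]
contact_force: [-0.6, -0.2, -0.7]
grip_width: 30.9
finger_force: 30.0
```

```bash
python3 -m pendant '[[[0,0,0],[0,0,0],-0.1],[[0,0,0],[0,0,0],-0.1],[[0,0,0],[0,0,0],-0.1],[[0,0,0.3],[0,0,0],-0.1],[[0,0,1],[0,0,0],-0.1],[[0,0,1],[0,0,0],-0.1],[[0,0,1],[0,0,0],-0.1],[[0,0,1],[0,0,0],-0.1],[[-0.1,-1,1],[0,0,0],-0.1],[[-0.1,-1,0.5],[0,0,0],-0.1]]'
python3 -m pendant '[[[-0.1,-1,0],[0,0,-0.049],-0.1],[[-0.1,-1,0],[0,0,-0.049],-0.1],[[-0.1,-1,0],[0,0,-0.049],-0.1],[[-0.1,-1,0],[0,0,-0.049],-0.1],[[-0.1,-1,0],[0,0,-0.049],-0.1],[[-0.1,-1,0],[0,0,-0.049],-0.1],[[-0.1,-1,0],[0,0,-0.049],-0.1],[[-0.1,-1,0],[0,0,-0.049],-0.1],[[-0.1,-1,0],[0,0,-0.049],-0.1],[[-0.1,-1,0],[0,0,-0.049],-0.1]]'
python3 -m pendant '[[[-0.1,-1,0],[0,0,0],-0.1],[[-0.1,-1,0],[0,0,0],-0.1],[[-0.1,-0.9,-0.5],[0,0,0],-0.1],[[0,-0.4,-0.8],[0,0,0],-0.1],[[0,-0.2,-1],[0,0,0],-0.1],[[0,0,-0.5],[0,0,0],-0.1],[[0,0,0],[0,0,0],-0.1],[[0,0,0],[0,0,0],-0.1],[[0,0,0],[0,0,0],-0.1],[[0,0,0],[0,0,0],-0.1]]'
```

```text
time: 9.37
tool_pos: [559.6, 230.9, 223.8]
tcp_rot: [-3.14, -0.006, -0.038]
contact_force: [0.9, 0.0, 0.1]
grip_width: 41.2
finger_force: 0.0
time: 10.2
tool_pos: [528.3, -71.4, 220.1]
tcp_rot: [3.141, -0.001, -0.1]
contact_force: [-0.3, 0.7, -0.6]
grip_width: 41.3
finger_force: 0.0
time: 11.03
tool_pos: [520.6, -175.1, 137.0]
tcp_rot: [3.14, -0.003, -0.099]
contact_force: [0.3, 1.4, -0.1]
grip_width: 41.5
finger_force: 0.0
```

```bash
python3 -m pendant '[[[-0.07,-0.28,-0.5],[0,0,0],-0.1],[[0,0,-0.8],[0,0,0],-0.1],[[0,0,-0.8],[0,0,0],-0.1],[[0,0,-0.7],[0,0,0],-0.1],[[0,0,-0.4],[0,0,0],-0.1],[[0,0,-0.08],[0,0,0],-0.1],[[0,0,0],[0,0,0],-0.1],[[0,0,0],[0,0,0],-0.1],[[0,0,0],[0,0,0],-0.1],[[0,0,0],[0,0,0],-0.1]]'
python3 -m pendant '[[[0,0,0],[0,0,0],-1],[[0,0,0],[0,0,0],-1],[[0,0,0],[0,0,0],-1],[[0,0,0],[0,0,0],-1],[[0,0,0],[0,0,0],-1],[[0,0,0],[0,0,0],-1],[[0,0,0.4],[0,0,0],-1],[[0,0,1],[0,0,0],-1],[[0,0,1],[0,0,0],-1],[[0,0,1],[0,0,0],-1]]'
```

```text
time: 11.87
tool_pos: [518.3, -183.6, 38.0]
tcp_rot: [3.141, -0.002, -0.099]
contact_force: [0.2, 0.6, -0.0]
grip_width: 41.3
finger_force: 0.0
time: 12.7
tool_pos: [517.1, -183.3, 139.6]
tcp_rot: [-3.141, 0.001, -0.099]
contact_force: [1.3, -1.5, -1.0]
grip_width: 31.3
finger_force: 30.0
```

```bash
python3 -m pendant '[[[0,0,1],[0,0,0],-1],[[0,0.6,1],[0,0,0],-1],[[-0.17,1,1],[0,0,0],-1],[[-0.17,1,0.4],[0,0,0],-1],[[-0.17,1,0],[0,0,0],-1],[[-0.17,1,0],[0,0,0],-1],[[-0.17,1,0],[0,0,0],-1],[[-0.17,1,0],[0,0,0],-1],[[-0.17,1,0],[0,0,0],-1],[[-0.17,1,0],[0,0,0],-1]]'
python3 -m pendant '[[[-0.17,1,0],[0,0,0.047],-1],[[-0.17,1,0],[0,0,0.047],-1],[[-0.17,1,0],[0,0,0.047],-1],[[-0.17,1,0],[0,0,0.047],-1],[[-0.17,1,0],[0,0,0.047],-1],[[-0.17,1,0],[0,0,0.047],-1],[[-0.17,1,0],[0,0,0.047],-1],[[-0.17,1,0],[0,0,0.047],-1],[[-0.17,1,0],[0,0,0.047],-1],[[0,0.8,0],[0,0,0.047],-1]]'
python3 -m pendant '[[[0,0.4,0],[0,0,0],-1],[[0,0,0],[0,0,0],-1],[[0,0,0],[0,0,0],-1],[[0,0,0],[0,0,0],-1],[[0,0,0],[0,0,0],-1],[[0,0,0],[0,0,0],-1],[[0,0,0],[0,0,0],-1],[[0,0,0],[0,0,0],-1],[[0,0,0],[0,0,0],-1],[[0,0,0],[0,0,0],-1]]'
cat >> h.py <<'E'
def sledpts(x0,y0,yaw,pts):
    R=np.array([[np.cos(yaw),-np.sin(yaw)],[np.sin(yaw),np.cos(yaw)]])
    return [(*(R@np.array(p[:2])+(x0,y0)),p[2]) for p in pts]
def overlay(im,name,cal,P,box,f,fn):
    u0,v0,u1,v1=box; big=cv2.resize(im[v0:v1,u0:u1],None,fx=f,fy=f,interpolation=cv2.INTER_CUBIC)
    for u in proj(name,P,cal): cv2.circle(big,tuple(int(round(k)) for k in ((u[0]-u0+.5)*f,(u[1]-v0+.5)*f)),3,(0,0,255),-1)
    cv2.imwrite('pics/'+fn,big)
E
python3 - <<'E'
from h import *
im,c=snap('wrist','w3.png'); np.savez('w3.npz',*c)
P=sledpts(536.5,342.5,-.042,[(-105,75,12),(105,75,12),(105,-75,12),(-105,-75,12),(-88,0,95),(105,-52,46.6),(-45,-52,46.6)]+[(30+sx*42+e*9,y,24) for sx in(-1,1) for y in(52,) for e in (-1,1)])
overlay(im,'wrist',c,P,(170,0,640,220),1.7,'c5.png')
E
```

```text
time: 13.53
tool_pos: [476.3, 75.1, 240.1]
tcp_rot: [3.141, -0.0, -0.099]
contact_force: [0.4, 0.9, -0.4]
grip_width: 31.0
finger_force: 30.0
time: 14.37
tool_pos: [429.8, 369.8, 239.9]
tcp_rot: [3.141, 0.001, -0.041]
contact_force: [0.4, 0.0, -1.4]
grip_width: 31.0
finger_force: 30.0
time: 15.2
tool_pos: [431.1, 379.8, 240.0]
tcp_rot: [3.142, -0.0, -0.043]
contact_force: [-0.7, -0.6, -1.5]
grip_width: 31.5
finger_force: 30.0
```

View pics/c5.png

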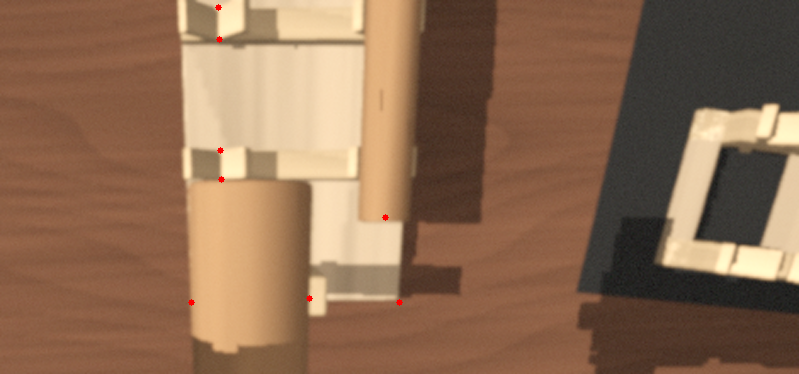

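The first bar is seated in the right V, its near end on the predicted mark at (385,217), and the sled hasn't moved.

```bash
python3 -m pendant '[[[0.9,0.09,-0.5],[0,0,0],-1],[[0.9,0.09,-0.5],[0,0,0],-1],[[0.9,0.09,-0.5],[0,0,0],-1],[[0.9,0.09,-0.5],[0,0,0],-1],[[0.9,0.09,-0.5],[0,0,0],-1],[[0.09,0,-0.9],[0,0,0],-1],[[0,0,-0.9],[0,0,0],-1],[[0,0,-0.9],[0,0,0],-1],[[0,0,-0.6],[0,0,0],-1],[[0,0,0],[0,0,0],-1]]'
python3 -m pendant '[[[0,0,0],[0,0,0],-1],[[0,0,0],[0,0,0],-1],[[0,0,0],[0,0,0],-1],[[0,0,0],[0,0,0],-1],[[0,0,0],[0,0,0],-1],[[0,0,0],[0,0,0],-1],[[0,0,0],[0,0,0],-1],[[0,0,0],[0,0,0],-1],[[0,0,0],[0,0,0],-1],[[0,0,0],[0,0,0],-1]]'
```

```text
time: 16.08
tool_pos: [566.1, 392.0, 60.6]
tcp_rot: [3.137, 0.008, -0.043]
contact_force: [-1.0, -1.1, -1.7]
grip_width: 31.6
finger_force: 30.0
time: 16.92
tool_pos: [568.7, 393.4, 66.0]
tcp_rot: [3.141, 0.0, -0.043]
contact_force: [1.1, 0.5, -0.4]
grip_width: 31.4
finger_force: 30.0
```

```bash
python3 -m pendant '[[[0,0,-0.3],[0,0,0],-1],[[0,0,-0.25],[0,0,0],-1],[[0,0,-0.13],[0,0,0],-1],[[0,0,0],[0,0,0],-1],[[0,0,0],[0,0,0],-1],[[0,0,0],[0,0,0],-1],[[0,0,0],[0,0,0],-1],[[0,0,0],[0,0,0],-1],[[0,0,0],[0,0,0],-1],[[0,0,0],[0,0,0],-1]]'
python3 -m pendant '[[[0,0,0],[0,0,0],-0.1],[[0,0,0],[0,0,0],-0.1],[[0,0,0],[0,0,0],-0.1],[[0,0,0.3],[0,0,0],-0.1],[[0,0,1],[0,0,0],-0.1],[[0,0,1],[0,0,0],-0.1],[[0,0,1],[0,0,0],-0.1],[[0,0,1],[0,0,0],-0.1],[[0,0,1],[0,0,0],-0.1],[[-0.1,-1,1],[0,0,0],-0.3]]'
python3 -m pendant '[[[-0.45,-1,0.2],[0,0,0],-0.3],[[-0.45,-1,0],[0,0,0],-0.3],[[-0.45,-1,0],[0,0,0],-0.3],[[-0.45,-1,0],[0,0,0],-0.3],[[-0.45,-1,0],[0,0,0],-0.3],[[-0.45,-1,0],[0,0,0],-0.3],[[-0.45,-1,0],[0,0,0],-0.3],[[-0.45,-1,0],[0,0,0],-0.3],[[-0.45,-1,0],[0,0,-0.5],-0.3],[[-0.45,-1,0],[0,0,-0.5],-0.3]]'
python3 -m pendant '[[[-0.45,-1,0],[0,0,-0.5],-0.3],[[-0.45,-1,0],[0,0,0],-0.3],[[-0.3,-0.5,0],[0,0,0],-0.3],[[0,0,0],[0,0,0],-0.3],[[0,0,0],[0,0,0],-0.3],[[0,0,0],[0,0,0],-0.3],[[0,0,0],[0,0,0],-0.3],[[0,0,0],[0,0,0],-0.3],[[0,0,0],[0,0,0],-0.3],[[0,0,0],[0,0,0],-0.3]]'
python3 - <<'E'
from h import *
im,c=snap('wrist','w4.png'); np.savez('w4.npz',*c); print(bot.get_obs()['tool_pos'])
t,ct=snap('top','t4.png')
P=sledpts(536.5,342.5,-.042,[(-105,75,12),(105,75,12),(105,-75,12),(-105,-75,12),(-88,0,95),(105,-52,46.6),(-45,-52,46.6),(105,52,46.6),(-45,52,46.6)])
overlay(t,'top',ct,P,(110,145,200,245),3,'t4a.png')
a=cv2.imread('pics/t4a.png'); b=np.zeros((580,800,3),np.uint8); b[:300,:270]=a; 
w=cv2.resize(im[0:230],(800,288)); b[292:]=w
cv2.imwrite('pics/c6.png',b)
E
```

```text
time: 17.75
tool_pos: [568.7, 393.2, 45.5]
tcp_rot: [3.141, 0.0, -0.043]
contact_force: [0.2, -0.7, -0.7]
grip_width: 31.4
finger_force: 30.0
time: 18.58
tool_pos: [565.1, 367.5, 236.0]
tcp_rot: [-3.139, -0.001, -0.039]
contact_force: [-0.5, -0.4, -0.0]
grip_width: 37.8
finger_force: 0.0
time: 19.42
tool_pos: [429.9, 62.8, 240.9]
tcp_rot: [-3.142, -0.002, -0.165]
contact_force: [0.4, 0.4, 0.6]
grip_width: 32.1
finger_force: 0.0
time: 20.25
tool_pos: [394.9, -10.5, 239.9]
tcp_rot: [3.142, 0.0, -0.222]
contact_force: [0.2, -0.2, 0.4]
grip_width: 31.9
finger_force: 0.0
[394.8887887  -10.59181178 239.85626385]
```

View pics/c6.png

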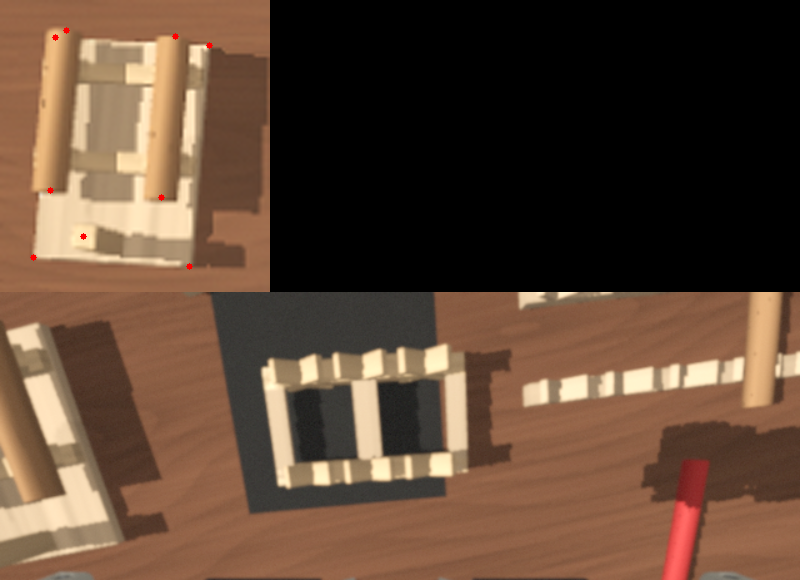

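Both thick bars sit on their predicted marks. The wrist view shows the tier frame with its spine from about (291,70) to (296,133) in full-picture pixels. I'll refine it numerically.

```bash
cat >> h.py <<'E'
def spine(im,cal,name,rows,ua,ub,z,thr=150):
    g=cv2.cvtColor(im,cv2.COLOR_BGR2HSV)[...,2].astype(float); L=[];R=[]
    for v in rows:
        s=np.where(g[v,ua:ub]>thr)[0]
        L.append((ua+s[0]-.5,v)); R.append((ua+s[-1]+.5,v))
    l=ray(name,L,z,cal); r=ray(name,R,z,cal); m=(l+r)/2; p=np.polyfit(m[:,0],m[:,1],1)
    return p,np.arctan(p[0]),np.median(np.linalg.norm(r-l,axis=1)),l,r
E
python3 - <<'E'
from h import *
im=cv2.imread('pics/w4.png'); c=load('w4.npz')
p,yaw,w,l,r=spine(im,c,'wrist',range(78,126),262,330,32); print('spine yaw',yaw,'w',w,'y at 485',np.polyval(p,485))
print([np.arctan(np.polyfit(q[:,0],q[:,1],1)[0]) for q in (l,r)])
f=lambda x,y:(x/1.25,(y-292)/1.25)
P=ray('wrist',[f(263,368),f(466,350),f(467,473),f(279,487)],24,c); print(P.round(1).tolist(),P.mean(0).round(1))
h=cv2.cvtColor(im,cv2.COLOR_BGR2HSV); m=cv2.inRange(h,(8,15,150),(35,105,255)); n,lab,st,_=cv2.connectedComponentsWithStats(m); k=lab[100,296]; 
b=cv2.boxPoints(cv2.minAreaRect(np.argwhere(lab==k)[:,::-1].astype(np.float32))); Q=ray('wrist',b,24,c); print(st[k],b.round(1).tolist(),Q.round(1).tolist(),Q.mean(0).round(1))
M=ray('wrist',[f(249,513),f(446,496)],0,c); print('mat near',M.round(1).tolist(),np.linalg.norm(M[0]-M[1]))
E
```

```text
spine yaw -0.1499076031421181 w 21.80690251780286 y at 485 -4.765359187941499
[np.float64(-0.14976221437464535), np.float64(-0.1499747714015215)]
[[549.5, 73.2, 24.0], [524.6, -101.7, 24.0], [421.2, -83.9, 24.0], [447.1, 89.5, 24.0]] [485.6  -5.7  24. ]
[ 209   41  166  116 8763] [[207.89999389648438, 52.099998474121094], [370.1000061035156, 39.900001525878906], [378.1000061035156, 145.60000610351562], [215.89999389648438, 157.89999389648438]] [[558.6, 73.3, 24.0], [531.6, -100.0, 24.0], [419.2, -88.8, 24.0], [447.0, 98.5, 24.0]] [489.1  -4.3  24. ]
mat near [[427.8, 134.8, 0.0], [400.8, -63.3, 0.0]] 199.92279642957908
```

Tier centre is (485.5, -5), yaw -0.15; its corners span 104 x 176 mm, as given. The mat's near edge measures 199.9 mm, giving a mat centre near (548, 17.5), yaw -0.136. Now I'll grasp the spine.

```bash
python3 -m pendant '[[[0.75,0.05,-0.4],[0,0,0.15],-0.3],[[0.75,0.05,-0.6],[0,0,0.15],-0.3],[[0.75,0.05,-0.8],[0,0,0.15],-0.3],[[0.75,0.05,-0.8],[0,0,0.15],-0.3],[[0,0,-0.8],[0,0,0],-0.3],[[0,0,-0.8],[0,0,0],-0.3],[[0,0,-0.6],[0,0,0],-0.3],[[0,0,0],[0,0,0],-0.3],[[0,0,0],[0,0,0],-0.3],[[0,0,0],[0,0,0],-0.3]]'
python3 -m pendant '[[[0,0,0],[0,0,0],-0.3],[[0,0,0],[0,0,0],-0.3],[[0,0,0],[0,0,0],-0.3],[[0,0,0],[0,0,0],-0.3],[[0,0,0],[0,0,0],-0.3],[[0,0,0],[0,0,0],-0.3],[[0,0,0],[0,0,0],-0.3],[[0,0,0],[0,0,0],-0.3],[[0,0,0],[0,0,0],-0.3],[[0,0,0],[0,0,0],-0.3]]'
python3 - <<'E'
from h import *
im,c=snap('wrist','w5.png'); np.savez('w5.npz',*c); print(bot.get_obs()['tcp_rot'])
E
```

```text
time: 21.18
tool_pos: [485.5, -5.0, 97.0]
tcp_rot: [3.141, -0.002, -0.151]
contact_force: [0.3, -0.9, -0.7]
grip_width: 32.2
finger_force: 0.0
time: 22.02
tool_pos: [484.8, -5.0, 95.9]
tcp_rot: [3.142, 0.0, -0.151]
contact_force: [-0.2, 0.3, 0.9]
grip_width: 32.0
finger_force: 0.0
[ 3.14149188e+00  9.47515503e-05 -1.50794194e-01]
```

Now down 72 mm, close, and lift.

```bash
python3 -m pendant '[[[0,0,-0.8],[0,0,0],-0.3],[[0,0,-0.8],[0,0,0],-0.3],[[0,0,-0.5],[0,0,0],-0.3],[[0,0,-0.3],[0,0,0],-0.3],[[0,0,0],[0,0,0],-0.3],[[0,0,0],[0,0,0],-0.3],[[0,0,0],[0,0,0],-0.3],[[0,0,0],[0,0,0],-0.3],[[0,0,0],[0,0,0],-0.3],[[0,0,0],[0,0,0],-0.3]]'
python3 -m pendant '[[[0,0,0],[0,0,0],-1],[[0,0,0],[0,0,0],-1],[[0,0,0],[0,0,0],-1],[[0,0,0],[0,0,0],-1],[[0,0,0],[0,0,0],-1],[[0,0,0.2],[0,0,0],-1],[[0,0,0.5],[0,0,0],-1],[[0,0,1],[0,0,0],-1],[[0,0,1],[0,0,0],-1],[[0,0,0],[0,0,0],-1]]'
```

```text
time: 22.9
tool_pos: [485.2, -5.0, 24.6]
tcp_rot: [3.141, -0.001, -0.151]
contact_force: [-0.3, 0.4, -0.3]
grip_width: 32.1
finger_force: 0.0
time: 23.73
tool_pos: [487.6, -5.4, 109.9]
tcp_rot: [3.141, -0.009, -0.151]
contact_force: [1.6, 0.6, -0.6]
grip_width: 19.9
finger_force: 30.0
```

```bash
python3 -m pendant '[[[0,0.5,0.6],[0,0,0.09],-1],[[0.2,1,0.7],[0,0,0.09],-1],[[0.25,1,0.3],[0,0,0.09],-1],[[0.25,1,0],[0,0,0.09],-1],[[0.25,1,0],[0,0,0.09],-1],[[0.25,1,0],[0,0,0.09],-1],[[0.25,1,0],[0,0,0.09],-1],[[0.25,1,0],[0,0,0.09],-1],[[0.25,1,0],[0,0,0.09],-1],[[0.25,1,0],[0,0,0.09],-1]]'
python3 -m pendant '[[[0.25,1,0],[0,0,0],-1],[[0.2,0.7,0],[0,0,0],-1],[[0.1,0.3,0],[0,0,0],-1],[[0,0,0],[0,0,0],-1],[[0,0,0],[0,0,0],-1],[[0,0,0],[0,0,0],-1],[[0,0,0],[0,0,0],-1],[[0,0,0],[0,0,0],-1],[[0,0,0],[0,0,0],-1],[[0,0,0],[0,0,0],-1]]'
```

```text
time: 24.57
tool_pos: [550.5, 281.4, 152.3]
tcp_rot: [3.141, 0.001, -0.042]
contact_force: [1.3, -0.6, -2.1]
grip_width: 19.6
finger_force: 30.0
time: 25.4
tool_pos: [567.4, 339.4, 153.2]
tcp_rot: [3.142, -0.0, -0.044]
contact_force: [-0.8, 0.3, -1.6]
grip_width: 19.9
finger_force: 30.0
```

```bash
python3 -m pendant '[[[-0.03,0.06,-0.4],[0,0,0],-1],[[0,0,-0.6],[0,0,0],-1],[[0,0,-0.5],[0,0,0],-1],[[0,0,-0.4],[0,0,0],-1],[[0,0,-0.3],[0,0,0],-1],[[0,0,-0.2],[0,0,0],-1],[[0,0,0],[0,0,0],-1],[[0,0,0],[0,0,0],-1],[[0,0,0],[0,0,0],-1],[[0,0,0],[0,0,0],-1]]'
```

```text
time: 26.23
tool_pos: [566.9, 342.1, 82.0]
tcp_rot: [-3.141, -0.002, -0.043]
contact_force: [0.3, -0.0, -1.5]
grip_width: 19.5
finger_force: 30.0
```

```bash
python3 -m pendant '[[[0,-0.03,-0.08],[0,0,0],-1],[[0,0,-0.07],[0,0,0],-1],[[0,0,0],[0,0,0],-1],[[0,0,0],[0,0,0],-1],[[0,0,0],[0,0,0],-1],[[0,0,0],[0,0,0],-1],[[0,0,0],[0,0,0],-1],[[0,0,0],[0,0,0],-1],[[0,0,0],[0,0,0],-1],[[0,0,0],[0,0,0],-1]]'
```

```text
time: 27.07
tool_pos: [567.1, 341.7, 77.6]
tcp_rot: [-3.14, -0.002, -0.043]
contact_force: [1.0, 3.1, 5.9]
grip_width: 19.8
finger_force: 30.0
```

```bash
python3 -m pendant '[[[0,0,0],[0,0,0],-0.4],[[0,0,0],[0,0,0],-0.4],[[0,0,0],[0,0,0],-0.4],[[0,0,0.3],[0,0,0],-0.4],[[0,0,1],[0,0,0],-0.4],[[0,0,1],[0,0,0],-0.4],[[0,0,1],[0,0,0],-0.4],[[0,0,1],[0,0,0],-0.4],[[-0.7,0,1],[0,0,0],-0.4],[[-1,0,0.6],[0,0,0],-0.4]]'
python3 -m pendant '[[[-1,0,0],[0,0,0],-0.4],[[-1,0,0],[0,0,0],-0.4],[[-1,0,0],[0,0,0],-0.4],[[0,0,0],[0,0,0],-0.4],[[0,0,0],[0,0,0],-0.4],[[0,0,0],[0,0,0],-0.4],[[0,0,0],[0,0,0],-0.4],[[0,0,0],[0,0,0],-0.4],[[0,0,0],[0,0,0],-0.4],[[0,0,0],[0,0,0],-0.4]]'
python3 - <<'E'
from h import *
im,c=snap('wrist','w6.png'); np.savez('w6.npz',*c); print(bot.get_obs()['tool_pos'])
b=[30,0]
pts=[(-105,75,12),(105,75,12),(-105,-75,12),(-88,0,95)]+[(30+sx*51,sy*88,76.2) for sx in(-1,1) for sy in(-1,1)]+[(30+sx*33,sy*10,84.2) for sx in(-1,1) for sy in(-1,1)]+[(30+sx*42+e*9,y,90.2) for sx in(-1,1) for y in(-52,0,52) for e in(-1,1)]
overlay(im,'wrist',c,sledpts(536.5,342.5,-.042,pts),(200,0,460,230),2.6,'c7.png')
E
```

```text
time: 27.9
tool_pos: [517.1, 340.5, 256.8]
tcp_rot: [-3.14, -0.005, -0.045]
contact_force: [-1.2, 0.5, 0.9]
grip_width: 27.5
finger_force: 0.0
time: 28.73
tool_pos: [425.9, 340.7, 253.1]
tcp_rot: [3.141, 0.0, -0.043]
contact_force: [-0.4, 0.6, -0.3]
grip_width: 28.0
finger_force: 0.0
[425.76703458 340.80352933 253.14816612]
```

View pics/c7.png

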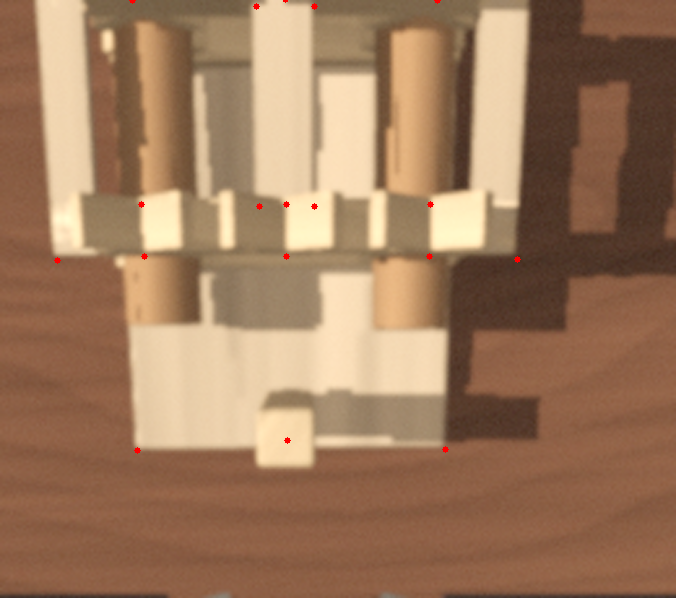

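The tier frame is seated squarely: its rail corners, spine and V notches all fall on the marks. Next, the thin bar.

```bash
python3 -m pendant '[[[0.1,-0.6,0],[0,0,-0.046],-0.3],[[0.1,-1,0],[0,0,-0.046],-0.3],[[0.1,-1,0],[0,0,-0.046],-0.3],[[0.1,-1,0],[0,0,-0.046],-0.3],[[0.1,-1,0],[0,0,-0.046],-0.3],[[0.1,-1,0],[0,0,-0.046],-0.3],[[0.1,-1,0],[0,0,-0.046],-0.3],[[0.1,-1,0],[0,0,-0.046],-0.3],[[0.1,-1,0],[0,0,-0.046],-0.3],[[0.1,-1,0],[0,0,-0.046],-0.3]]'
python3 -m pendant '[[[0.1,-1,0],[0,0,0],-0.3],[[0.1,-1,0],[0,0,0],-0.3],[[0.1,-1,0],[0,0,0],-0.3],[[0.1,-1,0],[0,0,0],-0.3],[[0.1,-1,0],[0,0,0],-0.3],[[0.1,-1,0],[0,0,0],-0.3],[[0.1,-1,0],[0,0,0],-0.3],[[0.1,-1,0],[0,0,0],-0.3],[[0.1,-1,0],[0,0,0],-0.3],[[0.1,-1,0],[0,0,0],-0.3]]'
python3 -m pendant '[[[0.1,-1,-0.3],[0,0,0],-0.3],[[0.1,-1,-0.6],[0,0,0],-0.3],[[0.1,-1,-1],[0,0,0],-0.3],[[0.1,-0.5,-1],[0,0,0],-0.3],[[0,-0.1,-1],[0,0,0],-0.3],[[0,0,0],[0,0,0],-0.3],[[0,0,0],[0,0,0],-0.3],[[0,0,0],[0,0,0],-0.3],[[0,0,0],[0,0,0],-0.3],[[0,0,0],[0,0,0],-0.3]]'
```

```text
time: 29.62
tool_pos: [455.4, 51.4, 253.6]
tcp_rot: [3.142, -0.0, -0.098]
contact_force: [0.4, 0.5, 0.9]
grip_width: 32.2
finger_force: 0.0
time: 30.45
tool_pos: [485.3, -248.8, 253.4]
tcp_rot: [3.142, 0.0, -0.098]
contact_force: [0.2, 0.2, -0.9]
grip_width: 32.2
finger_force: 0.0
time: 31.28
tool_pos: [498.3, -354.5, 139.5]
tcp_rot: [3.139, -0.003, -0.097]
contact_force: [-0.6, 0.8, -0.0]
grip_width: 32.3
finger_force: 0.0
```

```bash
python3 -m pendant '[[[0.08,0,-0.6],[0,0,0],-0.3],[[0,0,-0.9],[0,0,0],-0.3],[[0,0,-0.9],[0,0,0],-0.3],[[0,0,-0.8],[0,0,0],-0.3],[[0,0,-0.4],[0,0,0],-0.3],[[0,0,0],[0,0,0],-0.3],[[0,0,0],[0,0,0],-0.3],[[0,0,0],[0,0,0],-0.3],[[0,0,0],[0,0,0],-0.3],[[0,0,0],[0,0,0],-0.3]]'
python3 -m pendant '[[[0,0,0],[0,0,0],-1],[[0,0,0],[0,0,0],-1],[[0,0,0],[0,0,0],-1],[[0,0,0],[0,0,0],-1],[[0,0,0],[0,0,0],-1],[[0,0,0.3],[0,0,0],-1],[[0,0,1],[0,0,0],-1],[[0,0,1],[0,0,0],-1],[[0,0,1],[0,0,0],-1],[[0,0,0],[0,0,0],-1]]'
```

```text
time: 32.12
tool_pos: [500.4, -355.1, 30.7]
tcp_rot: [3.14, -0.002, -0.098]
contact_force: [0.2, 0.0, 0.1]
grip_width: 31.9
finger_force: 0.0
time: 32.95
tool_pos: [502.2, -357.0, 135.3]
tcp_rot: [3.134, -0.009, -0.098]
contact_force: [1.1, -0.0, 0.3]
grip_width: 21.2
finger_force: 30.0
```

```bash
python3 -m pendant '[[[0,0.5,1],[0,0,0.046],-1],[[0.09,1,1],[0,0,0.046],-1],[[0.09,1,0],[0,0,0.046],-1],[[0.09,1,0],[0,0,0.046],-1],[[0.09,1,0],[0,0,0.046],-1],[[0.09,1,0],[0,0,0.046],-1],[[0.09,1,0],[0,0,0.046],-1],[[0.09,1,0],[0,0,0.046],-1],[[0.09,1,0],[0,0,0.046],-1],[[0.09,1,0],[0,0,0.046],-1]]'
python3 -m pendant '[[[0.09,1,0],[0,0,0],-1],[[0.09,1,0],[0,0,0],-1],[[0.09,1,0],[0,0,0],-1],[[0.09,1,0],[0,0,0],-1],[[0.09,1,0],[0,0,0],-1],[[0.09,1,0],[0,0,0],-1],[[0.09,1,0],[0,0,0],-1],[[0.09,1,0],[0,0,0],-1],[[0.09,1,0],[0,0,0],-1],[[0.09,1,0],[0,0,0],-1]]'
python3 -m pendant '[[[0.09,1,0],[0,0,0],-1],[[0.09,1,0],[0,0,0],-1],[[0.09,1,0],[0,0,0],-1],[[0.09,0.6,0],[0,0,0],-1],[[0,0.2,0],[0,0,0],-1],[[0,0,0],[0,0,0],-1],[[0,0,0],[0,0,0],-1],[[0,0,0],[0,0,0],-1],[[0,0,0],[0,0,0],-1],[[0,0,0],[0,0,0],-1]]'
```

```text
time: 33.78
tool_pos: [523.9, -68.9, 187.8]
tcp_rot: [3.141, -0.001, -0.043]
contact_force: [-0.0, -0.7, 0.5]
grip_width: 21.0
finger_force: 30.0
time: 34.62
tool_pos: [551.0, 231.2, 187.8]
tcp_rot: [3.141, -0.001, -0.043]
contact_force: [-0.0, -0.7, -0.3]
grip_width: 21.2
finger_force: 30.0
time: 35.45
tool_pos: [562.0, 342.8, 187.8]
tcp_rot: [3.141, -0.0, -0.044]
contact_force: [-0.4, -0.3, 0.4]
grip_width: 21.2
finger_force: 30.0
```

```bash
python3 -m pendant '[[[0.16,-0.04,-0.4],[0,0,0],-1],[[0,0,-0.7],[0,0,0],-1],[[0,0,-0.6],[0,0,0],-1],[[0,0,-0.5],[0,0,0],-1],[[0,0,-0.3],[0,0,0],-1],[[0,0,-0.1],[0,0,0],-1],[[0,0,0],[0,0,0],-1],[[0,0,0],[0,0,0],-1],[[0,0,0],[0,0,0],-1],[[0,0,0],[0,0,0],-1]]'
python3 -m pendant '[[[0,0,-0.05],[0,0,0],-1],[[0,0,0],[0,0,0],-1],[[0,0,0],[0,0,0],-1],[[0,0,0],[0,0,0],-1],[[0,0,0],[0,0,0],-1],[[0,0,0],[0,0,0],-1],[[0,0,0],[0,0,0],-1],[[0,0,0],[0,0,0],-1],[[0,0,0],[0,0,0],-1],[[0,0,0],[0,0,0],-1]]'
```

```text
time: 36.28
tool_pos: [567.1, 343.0, 110.6]
tcp_rot: [-3.141, -0.002, -0.043]
contact_force: [-0.3, 0.2, 0.2]
grip_width: 21.0
finger_force: 30.0
time: 37.12
tool_pos: [566.5, 342.7, 108.0]
tcp_rot: [3.141, 0.0, -0.043]
contact_force: [0.1, -0.1, -0.6]
grip_width: 21.2
finger_force: 30.0
```

```bash
python3 -m pendant '[[[0,-0.035,-0.08],[0,0,0],-1],[[0,0,-0.05],[0,0,0],-1],[[0,0,0],[0,0,0],-1],[[0,0,0],[0,0,0],-1],[[0,0,0],[0,0,0],-1],[[0,0,0],[0,0,0],-1],[[0,0,0],[0,0,0],-1],[[0,0,0],[0,0,0],-0.35],[[0,0,0],[0,0,0],-0.35],[[0,0,0],[0,0,0],-0.35]]'
python3 -m pendant '[[[0,0,0.3],[0,0,0],-0.35],[[0,0,1],[0,0,0],-0.35],[[0,0,1],[0,0,0],-0.35],[[0,0,1],[0,0,0],-0.35],[[0,0,1],[0,0,0],-0.35],[[-0.8,0,0.5],[0,0,0],-0.35],[[-1,0,0],[0,0,0],-0.35],[[-1,0,0],[0,0,0],-0.35],[[-1,0,0],[0,0,0],-0.35],[[-0.5,0,0],[0,0,0],-0.35]]'
python3 -m pendant '[[[0,-1,0],[0,0,0],-0.1],[[0,-1,0],[0,0,0],-0.1],[[0,-1,0],[0,0,0],-0.1],[[0,-1,0],[0,0,0],-0.1],[[0,-1,0],[0,0,0],-0.1],[[0,-1,0],[0,0,0],-0.1],[[0.2,-1,0],[0,0,0],-0.1],[[0.2,-1,0],[0,0,0],-0.1],[[0.2,-1,0],[0,0,0],-0.1],[[0.1,-1,0],[0,0,0],-0.1]]'
python3 -m pendant '[[[0,0,0],[0,0,0],-0.1],[[0,0,0],[0,0,0],-0.1],[[0,0,0],[0,0,0],-0.1],[[0,0,0],[0,0,0],-0.1],[[0,0,0],[0,0,0],-0.1],[[0,0,0],[0,0,0],-0.1],[[0,0,0],[0,0,0],-0.1],[[0,0,0],[0,0,0],-0.1],[[0,0,0],[0,0,0],-0.1],[[0,0,0],[0,0,0],-0.1]]'
python3 - <<'E'
from h import *
im,c=snap('wrist','w7.png'); np.savez('w7.npz',*c); print(bot.get_obs()['tool_pos'])
t,ct=snap('top','t7.png')
pts=[(30+sx*51,sy*88,76.2) for sx in(-1,1) for sy in(-1,1)]+[(-45,0,105.8),(105,0,105.8),(-105,75,12),(-105,-75,12)]
overlay(t,'top',ct,sledpts(536.5,342.5,-.042,pts),(110,145,200,245),2.9,'t7a.png')
b=np.zeros((595,800,3),np.uint8); b[:290,:261]=cv2.imread('pics/t7a.png'); b[292:580]=cv2.resize(im[0:230],(800,288))
b[:290,270:800]=cv2.resize(t[130:249,200:417],(530,290),interpolation=cv2.INTER_CUBIC)
cv2.imwrite('pics/c8.png',b)
E
```

```text
time: 37.95
tool_pos: [566.6, 341.7, 104.2]
tcp_rot: [3.142, -0.0, -0.043]
contact_force: [1.0, 0.3, 0.2]
grip_width: 29.9
finger_force: 0.0
time: 38.78
tool_pos: [434.5, 341.6, 249.2]
tcp_rot: [-3.141, 0.0, -0.042]
contact_force: [-0.2, 1.2, 0.7]
grip_width: 30.1
finger_force: 0.0
time: 39.62
tool_pos: [459.0, 40.2, 249.1]
tcp_rot: [3.141, -0.002, -0.043]
contact_force: [0.1, -0.0, 0.4]
grip_width: 41.2
finger_force: 0.0
time: 40.45
tool_pos: [458.6, 41.8, 248.1]
tcp_rot: [3.142, -0.0, -0.043]
contact_force: [0.5, -0.9, -0.3]
grip_width: 41.6
finger_force: 0.0
[458.55424276  41.7590071  248.07536571]
```

View pics/c8.png

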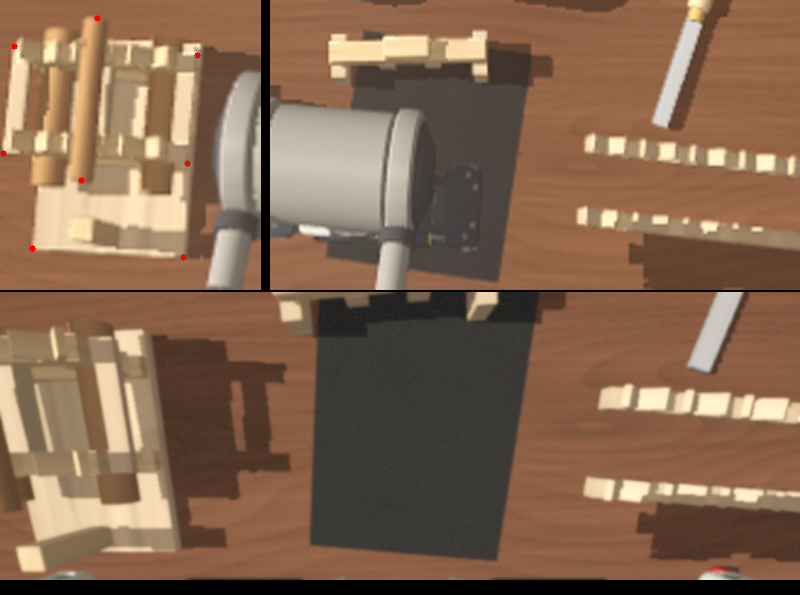

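The thin bar lies in the middle V, on its marks. The comb is at top-view pixel (256,150), beyond the wrist view, so I'll move forward to look.

```bash
python3 -m pendant '[[[1,-0.2,0],[0,0,0.2],-0.1],[[1,0,0],[0,0,0.2],-0.1],[[0.9,0,0],[0,0,0],-0.1],[[0,0,0],[0,0,0],-0.1],[[0,0,0],[0,0,0],-0.1],[[0,0,0],[0,0,0],-0.1],[[0,0,0],[0,0,0],-0.1],[[0,0,0],[0,0,0],-0.1],[[0,0,0],[0,0,0],-0.1],[[0,0,0],[0,0,0],-0.1]]'
python3 - <<'E'
from h import *
im,c=snap('wrist','w8.png'); np.savez('w8.npz',*c); o=bot.get_obs(); print(o['tool_pos'],o['tcp_rot'],o['joint_positions'])
cv2.imwrite('pics/c9.png',cv2.resize(im[0:230,200:470],None,fx=2.6,fy=2.6,interpolation=cv2.INTER_CUBIC))
print(ray('top',[(237,118),(296,112)],[25,40]).round().tolist())
E
```

```text
time: 41.38
tool_pos: [545.2, 35.7, 248.5]
tcp_rot: [3.141, -0.0, 0.005]
contact_force: [-0.1, 0.3, -0.3]
grip_width: 41.1
finger_force: 0.0
[545.28794003  35.73360375 248.4289544 ] [ 3.14149248e+00 -4.62883278e-04  5.19210301e-03] [-7.47960669e-02  3.77600895e-01  1.45715565e+00 -6.51353874e-05
  1.30636670e+00  1.49082519e+00]
[[757.0, 100.0, 25.0], [772.0, -67.0, 40.0]]
```

View pics/c9.png

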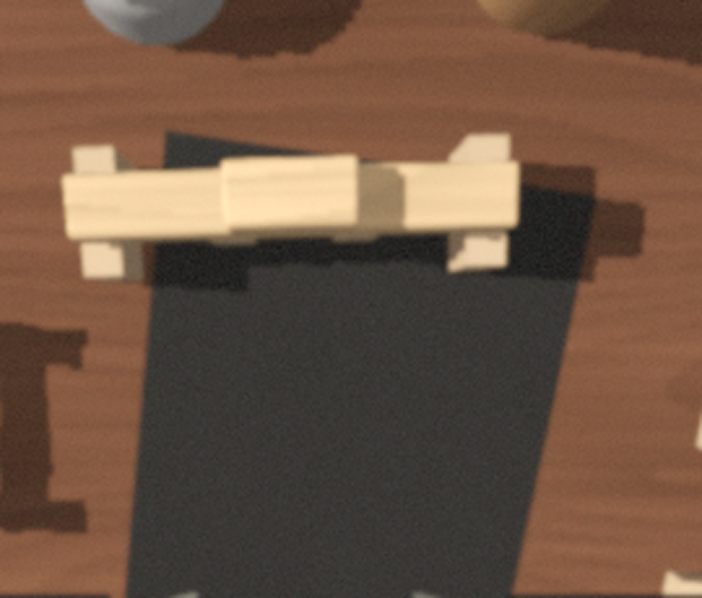

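Run:
```python
from h import *
c=load('w8.npz'); f=lambda p:(200+p[0]/2.6-.5,p[1]/2.6-.5)
B=ray('wrist',[f(p) for p in((223,159),(357,156),(357,224),(223,229))],82,c); print(B.round(1).tolist(),B.mean(0).round(1))
m=(B[0]+B[3]-B[1]-B[2])/2; print('len y',np.linalg.norm(m),'len x',np.linalg.norm(B[0]+B[1]-B[2]-B[3])/2,'yaw',np.arctan2(-m[0],m[1]))
for z in (40,50,60,65,70):
    E=ray('wrist',[f(p) for p in((63,177),(517,163),(519,226),(68,238))],z,c); m=(E[0]+E[3]-E[1]-E[2])/2
    print(z,E.mean(0).round(1),'len',np.linalg.norm(m).round(1),'w',(np.linalg.norm(E[0]+E[1]-E[2]-E[3])/2).round(1),'yaw',np.arctan2(-m[0],m[1]).round(3))
M=ray('wrist',[f(p) for p in((167,132),(126,597),(594,190),(513,597))],0,c); print('mat',M.round(1).tolist(),np.linalg.norm(M[0]-M[2]))
```

```text
[[668.2, 65.6, 82.0], [669.5, 17.4, 82.0], [646.3, 16.9, 82.0], [644.3, 66.0, 82.0]] [657.   41.5  82. ]
len y 48.63028317401514 len x 23.566305154041096 yaw 0.03349671933261205
40 [660.   41.7  40. ] len 187.5 w 24.3 yaw 0.032
50 [658.6  41.5  50. ] len 182.2 w 23.6 yaw 0.032
60 [657.2  41.3  60. ] len 176.8 w 22.9 yaw 0.032
65 [656.6  41.3  65. ] len 174.1 w 22.5 yaw 0.032
70 [655.9  41.2  70. ] len 171.4 w 22.2 yaw 0.032
mat [[694.5, 98.7, 0.0], [471.7, 128.1, 0.0], [671.3, -97.2, 0.0], [472.8, -73.3, 0.0]] 197.2621250885469
```

The crop shows the block top with corners (223,159) to (357,224). It casts to 48.6 x 23.6 mm against 50 x 24, centre (657, 41.4), yaw 0.033. The beam top is at about z = 62, so I'll grip the block across y with the tips at about 64.

```bash
python3 -m pendant '[[[0.7,0.05,-0.2],[0,0,0.06],0.35],[[1,0.05,-0.5],[0,0,0.06],0.35],[[1,0.05,-0.8],[0,0,0.06],0.35],[[0.7,0.04,-0.8],[0,0,0.06],0.35],[[0.3,0,-0.8],[0,0,0],0.35],[[0,0,-0.5],[0,0,0],0.35],[[0,0,0],[0,0,0],0.35],[[0,0,0],[0,0,0],0.35],[[0,0,0],[0,0,0],0.35],[[0,0,0],[0,0,0],0.35]]'
```

```text
time: 42.27
tool_pos: [657.2, 41.4, 142.2]
tcp_rot: [3.141, -0.003, 0.034]
contact_force: [0.2, -0.3, -0.5]
grip_width: 62.2
finger_force: 0.0
```

```bash
python3 -m pendant '[[[0,0,-0.5],[0,0,0],0.35],[[0,0,-0.7],[0,0,0],0.35],[[0,0,-0.5],[0,0,0],0.35],[[0,0,-0.2],[0,0,0],0.35],[[0,0,-0.1],[0,0,0],0.35],[[0,0,0],[0,0,0],0.35],[[0,0,0],[0,0,0],0.35],[[0,0,0],[0,0,0],0.35],[[0,0,0],[0,0,0],0.35],[[0,0,0],[0,0,0],0.35]]'
python3 -m pendant '[[[0,0,0],[0,0,0],-0.2],[[0,0,0],[0,0,0],-0.2],[[0,0,0],[0,0,0],-0.2],[[0,0,0],[0,0,0],-0.2],[[0,0,0],[0,0,0],-0.2],[[0,0,0],[0,0,0],-0.2],[[0,0,0],[0,0,0],-0.2],[[0,0,0],[0,0,0],-0.2],[[0,0,0],[0,0,0],-0.2],[[0,0,0],[0,0,0],-0.2]]'
```

```text
time: 43.1
tool_pos: [657.2, 41.4, 81.3]
tcp_rot: [3.141, -0.002, 0.034]
contact_force: [-0.5, 0.4, 6.3]
grip_width: 61.9
finger_force: 2.8
time: 43.93
tool_pos: [657.3, 41.5, 81.3]
tcp_rot: [3.141, -0.002, 0.034]
contact_force: [-1.0, 0.2, 5.1]
grip_width: 49.3
finger_force: 31.0
```

```bash
python3 -m pendant '[[[0,0,0.3],[0,0,0],-0.3],[[0,0,0.7],[0,0,0],-0.3],[[0,0,1],[0,0,0],-0.3],[[0,0,1],[0,0,0],-0.3],[[-0.2,0.2,1],[0,0,-0.1],-0.3],[[-0.3,0.6,1],[0,0,-0.1],-0.3],[[-0.3,0.8,0.2],[0,0,-0.1],-0.3],[[-0.3,0.8,0],[0,0,-0.1],-0.3],[[-0.3,0.8,0],[0,0,-0.1],-0.3],[[-0.3,0.8,0],[0,0,-0.14],-0.3]]'
python3 -m pendant '[[[-0.3,0.8,0],[0,0,0],-0.3],[[-0.3,0.8,0],[0,0,0],-0.3],[[-0.3,0.8,0],[0,0,0],-0.3],[[-0.3,0.8,0],[0,0,0],-0.3],[[-0.1,0.8,0],[0,0,0],-0.3],[[0,0.8,0],[0,0,0],-0.3],[[0,0.8,0],[0,0,0],-0.3],[[0,0.4,0],[0,0,0],-0.3],[[0,0,0],[0,0,0],-0.3],[[0,0,0],[0,0,0],-0.3]]'
python3 -m pendant '[[[0,0,0],[0,0,0],-0.3],[[0,0,0],[0,0,0],-0.3],[[0,0,0],[0,0,0],-0.3],[[0,0,0],[0,0,0],-0.3],[[0,0,0],[0,0,0],-0.3],[[0,0,0],[0,0,0],-0.3],[[0,0,0],[0,0,0],-0.3],[[0,0,0],[0,0,0],-0.3],[[0,0,0],[0,0,0],-0.3],[[0,0,0],[0,0,0],-0.3]]'
```

```text
time: 44.77
tool_pos: [604.8, 162.2, 236.6]
tcp_rot: [3.141, 0.0, -0.044]
contact_force: [0.3, 0.5, -0.3]
grip_width: 49.7
finger_force: 30.9
time: 45.6
tool_pos: [566.4, 341.2, 235.7]
tcp_rot: [3.14, 0.001, -0.042]
contact_force: [0.6, -0.3, -0.4]
grip_width: 49.9
finger_force: 30.9
time: 46.43
tool_pos: [566.5, 341.4, 236.1]
tcp_rot: [3.141, -0.0, -0.043]
contact_force: [0.0, -0.0, -0.7]
grip_width: 49.8
finger_force: 30.9
```

```bash
python3 -m pendant '[[[0.01,0,-0.3],[0,0,0],-0.3],[[0,0,-0.5],[0,0,0],-0.3],[[0,0,-0.5],[0,0,0],-0.3],[[0,0,-0.4],[0,0,0],-0.3],[[0,0,-0.4],[0,0,0],-0.3],[[0,0,-0.25],[0,0,0],-0.3],[[0,0,-0.1],[0,0,0],-0.3],[[0,0,0],[0,0,0],-0.3],[[0,0,0],[0,0,0],-0.3],[[0,0,0],[0,0,0],-0.3]]'
```

```text
time: 47.27
tool_pos: [567.2, 341.6, 163.4]
tcp_rot: [-3.141, -0.001, -0.043]
contact_force: [-0.6, 0.1, 0.0]
grip_width: 49.5
finger_force: 30.9
```

```bash
python3 -m pendant '[[[0,0,-0.08],[0,0,0],-0.3],[[0,0,-0.06],[0,0,0],-0.3],[[0,0,-0.03],[0,0,0],-0.3],[[0,0,0],[0,0,0],-0.3],[[0,0,0],[0,0,0],-0.3],[[0,0,0],[0,0,0],-0.3],[[0,0,0],[0,0,0],-0.3],[[0,0,0],[0,0,0],-0.3],[[0,0,0],[0,0,0],-0.3],[[0,0,0],[0,0,0],-0.3]]'
```

```text
time: 48.1
tool_pos: [566.9, 341.5, 157.7]
tcp_rot: [-3.141, -0.0, -0.043]
contact_force: [-1.0, 0.7, 2.5]
grip_width: 50.0
finger_force: 31.2
```

```bash
python3 -m pendant '[[[0,0,0],[0,0,0],0.35],[[0,0,0],[0,0,0],0.35],[[0,0,0],[0,0,0],0.35],[[0,0,0],[0,0,0],0.35],[[0,0,0.2],[0,0,0],0.35],[[0,0,0.6],[0,0,0],0.35],[[0,0,1],[0,0,0],0.35],[[0,0,1],[0,0,0],0.35],[[0,0,0.6],[0,0,0],0.35],[[-0.6,0,0.2],[0,0,0],0.35]]'
python3 -m pendant '[[[-1,0,0],[0,0,0],0],[[-1,0,0],[0,0,0],0],[[-1,0,0],[0,0,0],0],[[-0.8,0,0],[0,0,0],0],[[0,0,0],[0,0,0],0],[[0,0,0],[0,0,0],0],[[0,0,0],[0,0,0],0],[[0,0,0],[0,0,0],0],[[0,0,0],[0,0,0],0],[[0,0,0],[0,0,0],0]]'
python3 - <<'E'
from h import *
im,c=snap('wrist','w9.png'); np.savez('w9.npz',*c); o=bot.get_obs(); print(o['tool_pos'],o['tcp_rot'])
t,ct=snap('top','t9.png')
top=[(30+sx*12,sy*25,158.2) for sx in(-1,1) for sy in(-1,1)]+[(30+sx*25,sy*88,76.2) for sx in(-1,1) for sy in(-1,1)]
pts=top+[(-105,75,12),(-105,-75,12),(-88,0,95),(-45,0,105.8),(-21,88,76.2),(-21,-88,76.2)]
overlay(im,'wrist',c,sledpts(536.5,342.5,-.042,pts),(180,0,480,230),2.6,'c10.png')
E
```

```text
time: 48.93
tool_pos: [551.7, 341.4, 269.1]
tcp_rot: [-3.139, -0.007, -0.044]
contact_force: [-0.8, -0.6, -1.1]
grip_width: 62.0
finger_force: 0.0
time: 49.77
tool_pos: [435.6, 341.2, 265.1]
tcp_rot: [3.141, 0.0, -0.044]
contact_force: [-0.4, 0.2, -0.3]
grip_width: 45.8
finger_force: 0.0
[435.42133651 341.22511452 265.09273989] [ 3.14120928e+00  4.83190155e-04 -4.35218083e-02]
```

View pics/c10.png

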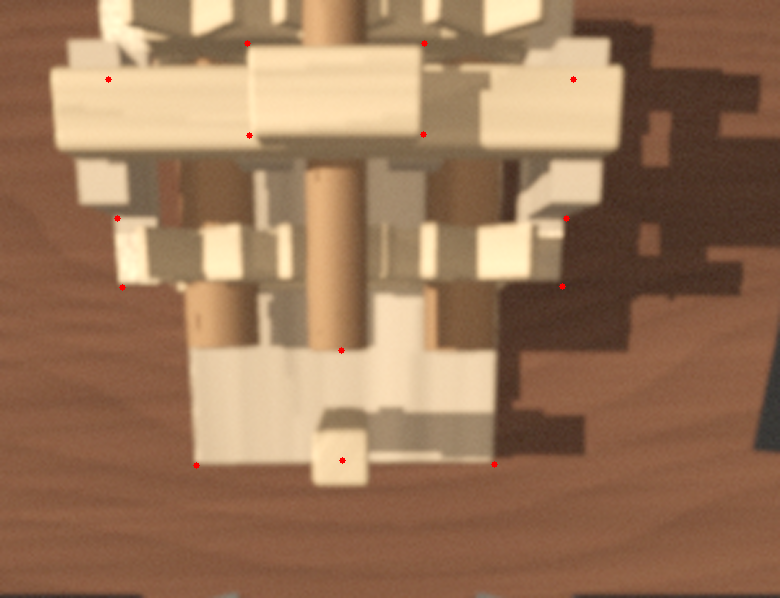

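The comb stands over the thin bar, with its block corners on the predicted marks at (249,135) and (423,134). I'm gripping the post at (448.6, 346.2).

```bash
python3 -m pendant '[[[0.22,0.08,-0.5],[0,0,0],0],[[0.22,0.08,-1],[0,0,0],0],[[0,0,-1],[0,0,0],0],[[0,0,-1],[0,0,0],0],[[0,0,-0.7],[0,0,0],0],[[0,0,0],[0,0,0],0],[[0,0,0],[0,0,0],0],[[0,0,0],[0,0,0],0],[[0,0,0],[0,0,0],0],[[0,0,0],[0,0,0],0]]'
```

```text
time: 50.7
tool_pos: [448.9, 346.7, 141.2]
tcp_rot: [-3.14, -0.003, -0.043]
contact_force: [0.0, -0.2, -0.0]
grip_width: 46.0
finger_force: 0.0
```

```bash
python3 -m pendant '[[[0,0,-0.6],[0,0,0],0],[[0,0,-0.7],[0,0,0],0],[[0,0,-0.5],[0,0,0],0],[[0,0,-0.2],[0,0,0],0],[[0,0,0],[0,0,0],0],[[0,0,0],[0,0,0],0],[[0,0,0],[0,0,0],0],[[0,0,0],[0,0,0],-0.3],[[0,0,0],[0,0,0],-0.3],[[0,0,0],[0,0,0],-0.3]]'
python3 -m pendant '[[[0,0,0],[0,0,0],-0.5],[[0,0,0],[0,0,0],-0.6],[[0,0,0],[0,0,0],-0.7],[[0,0,0],[0,0,0],-0.8],[[0,0,0],[0,0,0],-1],[[0,0,0],[0,0,0],-1],[[0,0,0],[0,0,0],-1],[[0,0,0],[0,0,0],-1],[[0,0,0],[0,0,0],-1],[[0,0,0],[0,0,0],-1]]'
```

```text
time: 51.53
tool_pos: [448.3, 346.4, 80.1]
tcp_rot: [-3.141, -0.001, -0.043]
contact_force: [-0.5, -0.6, 0.9]
grip_width: 33.1
finger_force: 0.0
time: 52.37
tool_pos: [448.1, 346.4, 79.7]
tcp_rot: [-3.141, -0.0, -0.043]
contact_force: [-0.9, 1.3, 3.3]
grip_width: 22.0
finger_force: 30.0
```

```bash
python3 -m pendant '[[[0,-0.05,0],[0,0,0],-1],[[0,-0.1,0],[0,0,0],-1],[[0.01,-0.15,0],[0,0,-0.018],-1],[[0.01,-0.2,0],[0,0,-0.018],-1],[[0.01,-0.25,0],[0,0,-0.018],-1],[[0.01,-0.25,0],[0,0,-0.018],-1],[[0.01,-0.25,0],[0,0,-0.018],-1],[[0.01,-0.25,0],[0,0,-0.018],-1],[[0.01,-0.25,0],[0,0,-0.018],-1],[[0.01,-0.25,0],[0,0,-0.018],-1]]'
python3 - <<'E'
from h import *
o=bot.get_obs(); print(o['moment'],o['contact_force'])
im,c=snap('wrist','w10.png')
E
```

```text
time: 53.2
tool_pos: [450.8, 286.6, 79.7]
tcp_rot: [-3.14, -0.001, -0.06]
contact_force: [-0.8, 5.5, 3.1]
grip_width: 21.7
finger_force: 30.1
[0.85725472 0.05318833 0.49785855] [-0.76712338  5.47649548  3.05019596]
```

```bash
python3 -m pendant '[[[0.01,-0.25,0],[0,0,-0.018],-1],[[0.01,-0.25,0],[0,0,-0.018],-1],[[0.01,-0.25,0],[0,0,-0.018],-1],[[0.01,-0.25,0],[0,0,-0.018],-1],[[0.01,-0.25,0],[0,0,-0.018],-1],[[0.01,-0.25,0],[0,0,-0.018],-1],[[0.01,-0.25,0],[0,0,-0.018],-1],[[0.01,-0.25,0],[0,0,-0.018],-1],[[0.01,-0.25,0],[0,0,-0.018],-1],[[0.01,-0.25,0],[0,0,-0.018],-1]]'
python3 -m pendant '[[[0.01,-0.25,0],[0,0,-0.018],-1],[[0.01,-0.25,0],[0,0,-0.018],-1],[[0.01,-0.25,0],[0,0,-0.018],-1],[[0.01,-0.25,0],[0,0,-0.018],-1],[[0.01,-0.25,0],[0,0,-0.018],-1],[[0.01,-0.25,0],[0,0,-0.018],-1],[[0.01,-0.25,0],[0,0,-0.018],-1],[[0.01,-0.25,0],[0,0,-0.018],-1],[[0.01,-0.25,0],[0,0,-0.018],-1],[[0.01,-0.25,0],[0,0,-0.018],-1]]'
python3 -m pendant '[[[0.01,-0.25,0],[0,0,-0.018],-1],[[0.01,-0.25,0],[0,0,-0.018],-1],[[0.01,-0.25,0],[0,0,-0.018],-1],[[0.01,-0.25,0],[0,0,-0.018],-1],[[0.01,-0.25,0],[0,0,-0.018],-1],[[0.01,-0.25,0],[0,0,-0.018],-1],[[0.01,-0.25,0],[0,0,-0.018],-1],[[0.01,-0.25,0],[0,0,-0.018],-1],[[0.01,-0.25,0],[0,0,-0.018],-1],[[0.01,-0.25,0],[0,0,-0.018],-1]]'
```

```text
time: 54.08
tool_pos: [453.7, 211.6, 79.7]
tcp_rot: [-3.141, -0.001, -0.081]
contact_force: [-0.6, 6.7, 2.8]
grip_width: 22.2
finger_force: 30.1
time: 54.92
tool_pos: [456.6, 136.6, 79.7]
tcp_rot: [-3.141, -0.0, -0.103]
contact_force: [0.2, 6.3, 3.4]
grip_width: 22.1
finger_force: 30.1
time: 55.75
tool_pos: [459.4, 61.6, 79.7]
tcp_rot: [-3.141, 0.0, -0.125]
contact_force: [-0.1, 6.8, 5.3]
grip_width: 21.9
finger_force: 30.2
```

```bash
python3 -m pendant '[[[0.02,-0.25,0],[0,0,-0.01],-1],[[0.02,-0.22,0],[0,0,-0.01],-1],[[0.02,-0.2,0],[0,0,0],-1],[[0,-0.16,0],[0,0,0],-1],[[0,-0.12,0],[0,0,0],-1],[[0,-0.08,0],[0,0,0],-1],[[0,-0.05,0],[0,0,0],-1],[[0,0,0],[0,0,0],-1],[[0,0,0],[0,0,0],-1],[[0,0,0],[0,0,0],-1]]'
python3 - <<'E'
from h import *
im,c=snap('wrist','w11.png'); np.savez('w11.npz',*c)
t,ct=snap('top','t11.png')
o=bot.get_obs(); print(o['tool_pos'],o['tcp_rot'],o['moment'])
mid=(548.5,18.2,-.127)
top=[(30+sx*12,sy*25,158.2) for sx in(-1,1) for sy in(-1,1)]
pts=top+[(sx*105,sy*75,12) for sx in(-1,1) for sy in(-1,1)]+[(-45,0,105.8),(105,0,105.8)]+[(30+sx*51,sy*88,76.2) for sx in(-1,1) for sy in(-1,1)]
P=sledpts(*mid,pts)
overlay(t,'top',ct,P+sledpts(*mid,[(sx*135,sy*100,0) for sx in(-1,1) for sy in(-1,1)]),(200,130,330,270),3,'a.png')
overlay(im,'wrist',c,P,(120,0,520,240),1,'b.png')
b=np.zeros((420,800,3),np.uint8); b[:420,:390]=cv2.imread('pics/a.png'); b[:240,400:800]=cv2.imread('pics/b.png'); cv2.imwrite('pics/c11.png',b)
E
```

```text
time: 56.58
tool_pos: [461.2, 29.1, 79.6]
tcp_rot: [-3.141, 0.0, -0.127]
contact_force: [0.6, 4.5, 4.6]
grip_width: 22.3
finger_force: 30.1
[461.21199703  29.09121862  79.64849458] [-3.14146740e+00  7.12942480e-05 -1.26884698e-01] [ 0.72481869 -0.05433791  0.57039183]
```

View pics/c11.png

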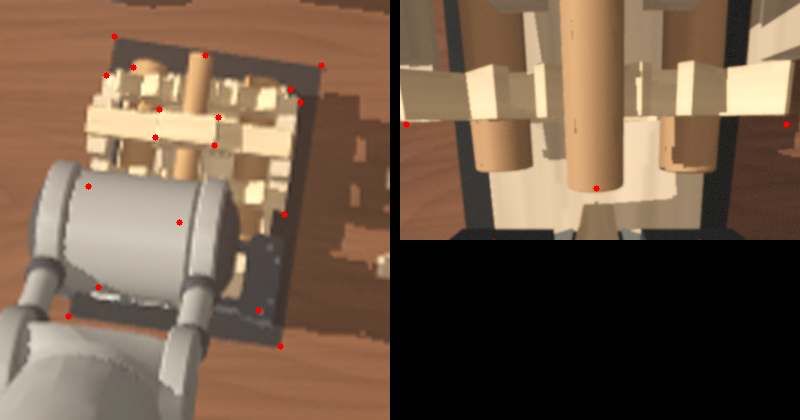

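The top view shows the loaded sled on the mat. The mat corners match their marks, and the thin bar's far end is at (197,55) against a mark at (205,55). The sled therefore lags about 0.03 rad in yaw, well within tolerance, and the load is intact. I'll release and back off.

```bash
python3 -m pendant '[[[0,0,0],[0,0,0],-0.4],[[0,0,0],[0,0,0],-0.2],[[0,0,0],[0,0,0],0],[[0,0,0],[0,0,0],0],[[0,0,0],[0,0,0],0],[[0,0,0],[0,0,0],0],[[0,0,0.3],[0,0,0],0],[[0,0,0.6],[0,0,0],0],[[0,0,1],[0,0,0],0],[[0,0,1],[0,0,0],0]]'
python3 -m pendant '[[[0,0,1],[0,0,0],0],[[0,0,1],[0,0,0],0],[[-0.3,0,1],[0,0,0],0],[[-0.5,-1,0],[0,0,0],0],[[-0.5,-1,0],[0,0,0],0],[[-0.3,-1,0],[0,0,0],0],[[0,-1,0],[0,0,0],0],[[0,-1,0],[0,0,0],0],[[0,-1,0],[0,0,0],0],[[0,-1,0],[0,0,0],0]]'
python3 -m pendant '[[[0,-1,0],[0,0,0],0],[[0,-1,0],[0,0,0],0],[[0,-1,0],[0,0,0],0],[[0,0,0],[0,0,0],0],[[0,0,0],[0,0,0],0],[[0,0,0],[0,0,0],0],[[0,0,0],[0,0,0],0],[[0,0,0],[0,0,0],0],[[0,0,0],[0,0,0],0],[[0,0,0],[0,0,0],0]]'
python3 - <<'E'
from h import *
t,c=snap('top','t12.png'); h=cv2.cvtColor(t,cv2.COLOR_BGR2HSV)
# thin bar: elongated bar-coloured blobs; grip block: brightest light wood near comb
bars(t,c,'top',[46.6,105.8],60)
d=cv2.inRange(h,(0,0,0),(179,140,95)); d[:,:215]=0; d[:,325:]=0; d[:130]=0; d[260:]=0
# sled near board edge / corners predicted for two yaws, report light-wood mask at board near edge
m=cv2.inRange(h,(10,20,150),(30,110,255)); m[:,:215]=0;m[:,325:]=0;m[:130]=0;m[265:]=0
hull=cv2.convexHull(cv2.findNonZero(cv2.morphologyEx(m,cv2.MORPH_OPEN,np.ones((3,3))))); print(hull[:,0].tolist())
for y in (-.127,-.09): print(y,proj('top',sledpts(548.5,18.2+(0.127+y)*88,y,[(-105,75,12),(-105,-75,12),(105,75,12),(105,-75,12),(-88,0,95),(30,88,142),(30,-88,142)]),c).round(1).tolist())
E
```

```text
time: 57.52
tool_pos: [460.5, 28.8, 167.5]
tcp_rot: [3.141, 0.002, -0.127]
contact_force: [0.4, -0.2, 0.1]
grip_width: 45.9
finger_force: 0.0
time: 58.35
tool_pos: [412.8, -182.6, 257.4]
tcp_rot: [3.141, -0.001, -0.127]
contact_force: [0.4, 0.9, 0.3]
grip_width: 45.6
finger_force: 0.0
time: 59.18
tool_pos: [413.4, -270.6, 256.7]
tcp_rot: [3.141, -0.0, -0.126]
contact_force: [-0.4, 0.2, -0.6]
grip_width: 46.2
finger_force: 0.0
(259, 191) z 46.6 c [545.9  29.4  46.6] L 63 W 16 yaw -0.115
(259, 191) z 105.8 c [537.1  24.  105.8] L 60 W 15 yaw -0.115
(264, 157) z 46.6 c [639.2  18.9  46.6] L 55 W 16 yaw -0.136
(264, 157) z 105.8 c [626.4  13.9 105.8] L 53 W 15 yaw -0.136
[[299, 174], [298, 186], [286, 232], [281, 232], [257, 229], [234, 226], [233, 225], [230, 191], [230, 171], [231, 166], [234, 155], [238, 154], [243, 154], [277, 156], [295, 159], [298, 163], [299, 170]]
-0.127 [[232.1, 225.2], [285.5, 232.8], [243.8, 151.9], [296.3, 159.1], [256.9, 220.3], [228.2, 168.2], [296.4, 177.7]]
-0.09 [[232.2, 226.3], [285.8, 232.0], [241.2, 152.6], [293.9, 158.0], [256.9, 220.4], [226.4, 169.4], [294.9, 176.4]]
```

The near board corners at (233,225) and (286,232) and the thin bar's line (yaw about -0.11) confirm the sled is centred and square. Handing in.

```bash
python3 -c "
from plant import bot
print(bot.close_job())"
```

```text
the job is handed in; nothing more can be done
None
```

The job is handed in, with no verdict returned: two thick bars, the tier frame, the one thin bar present and the comb are loaded, and the sled was slid onto the mat within about 4 mm and 0.04 rad by my last camera check, load in place.

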